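Turn a covered rack of adapters out into a tray

ROBOT

A 7-joint arm with a two-finger parallel gripper is mounted at the origin on a cart in front of the work surface, level with it; the furniture and walls round the work are solid. World frame = base frame: x ahead of the robot, y to its left, z up, the work surface at z = 0. Lengths are in m, angles in rad, forces in N, time in s.
With the tool pointing down it reaches from about 0.425 to 0.875 m from the base axis. Payload 4.7 kg.
Tool frame: the origin (TCP) lies at the very end of the fingers, on their centre line; the grasp point (between the pads) lies 19 mm behind it; z points along the fingers, y is the line along which they close (so a half turn about z gives the same grasp; the last joint's range is limited). The gripper opens to 87 mm and grips with 3 to 60 N. Pads are 19 mm wide; open, the fingers measure 117 mm over their backs; the gripper's body (75 mm by 190 mm) begins 51 mm behind the grasp point.
Start: joints at [-1.221, 0.321, -0.07, 1.45, 0.023, 1.371, -0.057], TCP at [0.214, 0.614, 0.223] pointing down, gripper open.
Joint ranges: [-2.86, 2.86], [-0.3, 2.09], [-1.38, 1.24], [0.06, 2.45], [-1.56, 4.7], [0.09, 2.05], [-2.69, 2.69]. Speed limits (rad/s): [2.57, 2.57, 3.14, 3.14, 3.14, 3.14, 3.14].

INTERFACE

Orientations are given as a rotation vector (axis times angle).
In Python, from bench import ctrl, vision gives the robot as it stands.
- The arm moves only by the tool jog_arm, never from a script. Its argument "increments" is a list of rows, each an object of numbers: "tx", "ty", "tz": the shift along the tool's x, y, z in mm; "wx", "wy", "wz": the turn, a rotation vector about the tool's x, y, z in rad; "gripper": the opening, from 0 (shut) to 1 (fully open). In form: [{"tx": .., "ty": .., "tz": .., "wx": .., "wy": .., "wz": .., "gripper": ..}, ...]. A call has exactly 5 rows; each row is the pose to reach, as a shift and turn from the pose commanded when the call began, along the tool's axes at that moment; what a row does not reach only later rows make up. A row lasts 1/12 s, in which the tool goes at most 41.7 mm and 7.16 degrees, less where a joint would pass 70% of its speed; a pose out of reach is approached as far as the arm can. A call with a gripper value outside its range is refused whole. The fingers move at their own pace and stop on an object; "grip_force" is the grip in N (left out, the last holds). Time passes only in rows, so rows that repeat a pose let the fingers close, or fill a call up. It gives the time, the measured TCP pose, the force, the opening and the grip force at its end, in the units of the state.
- ctrl.get_state(): the state, without advancing time (a new reading comes with each control period).
- vision.get_image(name): name is "scene" or "top" or "wrist"; returns a dict with "color" (400x640x3 uint8, blue, green, red), "fx", "fy", "cx", "cy" (pixels), "k1" (the pictures are not rectified: a ray, as slopes to the right and down, at radius r is drawn at 1 + k1 r^2 times it, then the intrinsics apply), "extrinsics" (4x4, takes a point from world to camera coordinates). Camera axes: x right, y down, z forward; pixel columns grow to the right and rows downward; lengths in m; the calibration is good to about 2 mm. A picture is of the moment at which its call begins. There is no depth.
- ctrl.close_job(): hands the job in; it is judged then, once.
Trained networks look in the newest picture that a camera, given by its name, has taken for a name from the list of things; names that differ only in an ending like _2 or _b are one class to them, and where a whole thing is asked for, a point or a joint stands for the part that bears it (a point fixed in the world has none). Each returns a list of dicts, best first, with "conf" (0 to 1); they miss things now and then, are a little off and sometimes report something else, mostly with a low value. They report only what shows in the picture. A call takes as long as a camera call. They do not tell look-alikes from the thing itself.
- vision.spot_in(camera, thing): "bbox" ([left, top, right, bottom] in pixels, round what is visible of it).
The state is a dict: "time": time; "joint_positions": joint angles; "qd": joint speeds; "joint_torque": joint torques, N m; "position": TCP position; "tool_rot": TCP orientation; "ft_force": force on the tool from outside, world axes, zero at the start; "torque": the same for the moment, N m; "grip_width": opening from 0.0 (shut) to 1.0 (fully open); "grip_force": force on a finger pad.
Only numpy, scipy, OpenCV 4.12 (cv2) and the standard library are available. Lean on these libraries where they do the work, as an engineer would, in place of code of your own. Each camera call takes 0.05 s, during which the arm holds its last target. There are 200 camera calls.

TASK

Three small plug adapters sit in a black rack that leans, with a loose white cover plate on it, on the sloping stand. Hold the cover against the rack, turn both over together and lay them flat in the shallow tray, cover underneath, without spilling the adapters; then lift the rack off and set it down flat on the desk, clear of the tray and the stand. The cover stays lying in the tray with all three adapters on it, and the mug and the two speakers stay where they are.

Things in the scene. Friction and masses are not known exactly. Their poses are not given: they have to be found in the camera images.
- easel: Fixed grey sloping stand, foot x -44 to +60, y +-38 mm from its origin on the desk. Its slope falls at 45 deg towards own +x, which points back and right, 112 to 140 deg clockwise from straight ahead. A ledge (26 mm) at the low end and low cheeks beside the lowest 24 mm stop rack and cover sliding off; they come out up the slope. The rack's upper 37 mm overhangs it, with 30 mm free beneath.
- rack: Loose black rack, 85 (x) x 63 (y) x 20 (z) mm, 0.12 kg. Origin: centre of its bottom; +z out of its 3 open pockets. At start it leans at 45 deg, bottom on the slope, +x down the slope. Pockets side by side across y, each 47 x 17 x 16 deep, at x -7 to +40 mm; the upper end, x -42 to -7, is a solid block to grip (25 mm thick with the cover). Turned over, grip its 63 mm width.
- cover: Loose flat white plate, 85 mm (x) x 66 mm (y) x 5 mm (z), about 0.06 kg. Origin: centre of the 85 x 66 mm face that lies against the rack; +z points away from the rack. At the start it lies on the rack's open face, edges in line, and closes the pockets. Nothing fastens it.
- tray: Shallow open grey tray, 130 mm (x) x 108 mm (y) outside, walls 11 mm high and 3 mm thick, floor 3 mm thick, fixed to the desk. Origin: on the desk, under its centre; its +x points ahead and left, 40 to 69 degrees left of straight ahead. It stands beside the stand, left or right of it.
- mug: Pink mug, 83 x 115 x 86 mm, loose, beyond the work; not to be moved. Origin under its middle.
- cone_speaker: Bare black cone speaker, 67 mm wide, 22 mm high, loose; not to be moved. Origin under its centre.
- box_speaker: Small black boxed speaker, 48 x 84 x 18 mm, loose; not to be moved. Origin under its middle.
- adapter_1: Small plug adapter, 13 x 42 x 11 mm, black barrel socket with a green terminal block, about 18 g, lying lengthwise in the pocket at rack y = +20 mm of the rack. Origin: middle of its underside; own y is its long axis.
- adapter_2: Small plug adapter, 13 x 42 x 11 mm, black barrel socket with a green terminal block, about 18 g, lying lengthwise in the middle pocket of the rack. Origin: middle of its underside; own y is its long axis.
- adapter_3: Small plug adapter, 13 x 42 x 11 mm, black barrel socket with a green terminal block, about 18 g, lying lengthwise in the pocket at rack y = -20 mm of the rack. Origin: middle of its underside; own y is its long axis.
Not all that is in view belongs to the job. Several things look just like the tray: the one meant starts nearest to the robot's base.

How it is judged:
By the outcome, as a careful person would: the job done as asked, in the order asked, and still so for the second after the job is handed in, with the robot touching nothing.
It also fails if it takes over 64 s, if anything falls off the work surface, if the arm or the gripper's body presses on something with over 40 N, if the wrist force passes 120 N, or if a joint passes its speed limit or range.

## Working session

There is one attempt and no reset: what is moved stays moved. The work goes in short steps, Python scripts to look and compute and a tool call to move; the robot and the scene stay as the last step left them, time stands still between calls to the robot, and variables do not carry over. Pictures are saved under pics/ and viewed, at most 10 in all, crops included, and the job is handed in when it is done.

Besides the shell and the picture viewer there is one more tool, called after "Request:" as name(argument=value, ...), one argument or row to a line, values as JSON. jog_arm: Moves the arm, as the interface text tells. Its arguments: {"type":"object","properties":{"increments":{"type":"array"},"grip_force":{"type":"number"}},"required":["increments"]}

```bash
mkdir -p pics; ls
python3 - <<'E'
from bench import ctrl, vision
import cv2
s=ctrl.get_state();print({k:s[k] for k in('time','position','tool_rot','grip_width')})
for c in('scene','top'):
    im=vision.get_image(c);cv2.imwrite(f'pics/{c}0.png',im['color'])
    print(c,im['fx'],im['fy'],im['cx'],im['cy'],im['k1'],im['extrinsics'])
    for t in('easel','rack','cover','tray','mug','cone_speaker','box_speaker'):
        print(t,[( [round(v) for v in d['bbox']],round(d['conf'],2)) for d in vision.spot_in(c,t)])
E
```

```text
pics
{'time': 0.0, 'position': array([0.21406956, 0.61316501, 0.22146062]), 'tool_rot': array([-5.24958593e-01, -3.09720171e+00,  2.94348299e-03]), 'grip_width': 0.998647867197496}
scene 374.10664992435255 374.10664992435255 324.3502286543181 200.21515627476361 -0.0893466422675588 [[-0.79117102 -0.61143417  0.01402382  0.31668598]
 [-0.26234812  0.31857618 -0.91086919  0.32501587]
 [ 0.55246889 -0.72433243 -0.41245685  0.37813306]
 [ 0.          0.          0.          1.        ]]
easel [([359, 205, 400, 230], 0.61)]
rack [([363, 185, 394, 217], 0.82)]
cover [([370, 183, 395, 214], 0.69)]
tray [([284, 240, 351, 267], 0.77), ([378, 183, 429, 210], 0.61)]
mug []
cone_speaker [([252, 210, 277, 224], 0.87)]
box_speaker [([305, 200, 331, 213], 0.83)]
top 413.16318770694426 413.16318770694426 326.05819343860657 201.7358013823737 -0.09287919831614606 [[ 0.01604762 -0.9998668   0.00297525 -0.30580733]
 [-0.99530859 -0.01625826 -0.09537545  0.63066334]
 [ 0.09541112 -0.00143074 -0.99543693  0.9996249 ]
 [ 0.          0.          0.          1.        ]]
easel [([345, 220, 391, 264], 0.75)]
rack [([349, 221, 372, 242], 0.61)]
cover [([357, 226, 388, 261], 0.78)]
tray [([406, 205, 470, 262], 0.93), ([249, 200, 306, 266], 0.72)]
mug [([340, 172, 368, 184], 0.17)]
cone_speaker []
box_speaker []
```

View pics/scene0.png

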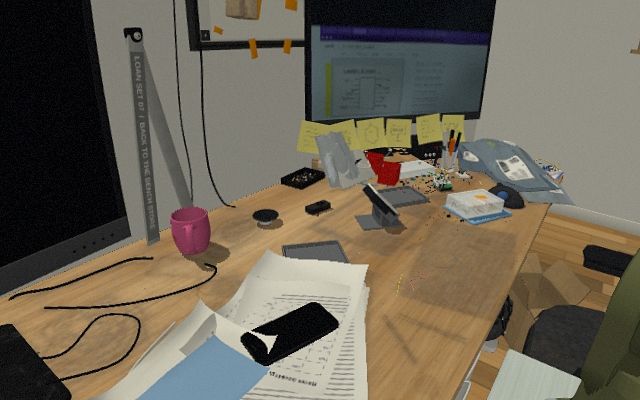

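View pics/top0.png

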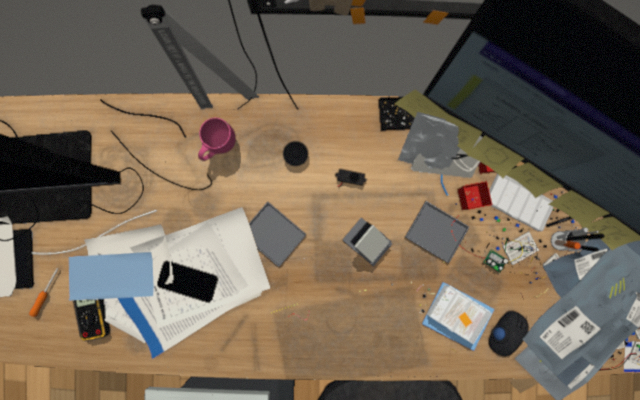

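Top view: the leaning rack and cover are at (367,242). There are two tray look-alikes, one at (277,235) and one at (437,233); the black box at (396,113) and the blue-white box at (458,315) are not trays. The base projects to about (200,461), so the left tray at (277,235) is the nearest. The mug is at (216,137), the cone speaker at (295,153) and the box speaker at (350,177). I'll check this in one close crop.

```bash
python3 - <<'E'
import cv2,numpy as np
a=cv2.imread('pics/top0.png')[195:275,240:400];b=cv2.imread('pics/scene0.png')[180:240,340:440]
a=cv2.resize(a,None,fx=4.8,fy=4.8,interpolation=cv2.INTER_CUBIC)[:, :768]
b=cv2.resize(b,None,fx=3.3,fy=3.3,interpolation=cv2.INTER_CUBIC)
o=np.zeros((590,768,3),np.uint8);o[:384]=a;o[388:388+198,:330]=b
cv2.imwrite('pics/crop0.png',o)
E
cat > h.py <<'E'
import cv2,numpy as np
from scipy.spatial.transform import Rotation as Rn
from bench import ctrl,vision
def cam(n):
    m=vision.get_image(n);m['K']=np.array([[m['fx'],0,m['cx']],[0,m['fy'],m['cy']],[0,0,1]]);m['D']=np.array([m['k1'],0,0,0.]);m['E']=np.array(m['extrinsics']);return m
def proj(m,P):
    E=m['E'];return cv2.projectPoints(np.atleast_2d(P).astype(float),cv2.Rodrigues(E[:3,:3])[0],E[:3,3],m['K'],m['D'])[0][:,0]
def ray(m,uv):
    n=cv2.undistortPoints(np.array(uv,float).reshape(-1,1,2),m['K'],m['D'])[:,0];R=m['E'][:3,:3]
    return -R.T@m['E'][:3,3],np.c_[n,np.ones(len(n))]@R
def onz(m,uv,z):
    c,d=ray(m,uv);return c+d*((z-c[2])/d[:,2])[:,None]
def rel(P,Rt,s=None):
    "tool-frame shift mm and rotvec from present measured pose to P,Rt"
    s=s or ctrl.get_state();R0=Rn.from_rotvec(s['tool_rot']).as_matrix()
    return np.round(R0.T@(np.array(P)-s['position'])*1000,1),np.round(Rn.from_matrix(R0.T@Rt).as_rotvec(),3)
E
```

```text
(no output)
```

View pics/crop0.png

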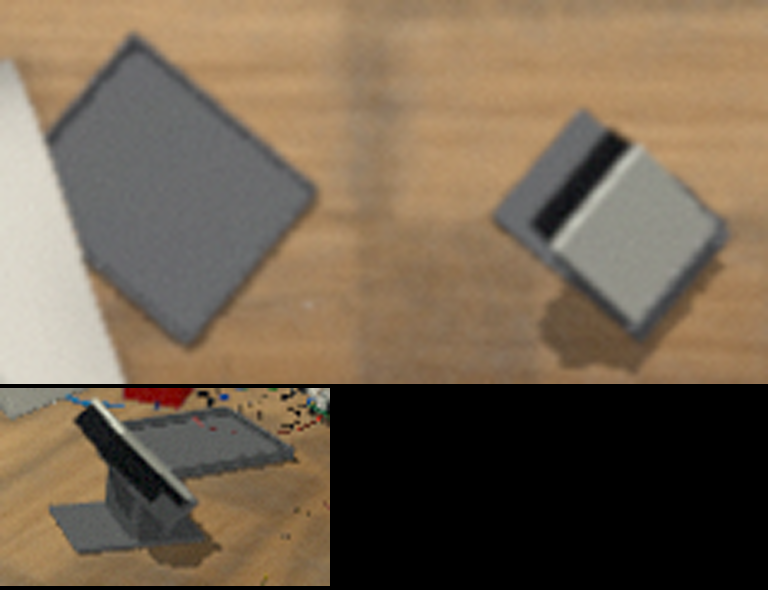

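Crop: the tray corners are at about (268,203), (306,235) and (279,267) in the top image, with the left corner hidden by paper. The leaning rack has its black upper end at upper left, and the white cover faces lower right. The choice of tray and rack is confirmed.

```bash
cat > fit.py <<'E'
from h import *
from scipy.optimize import least_squares
T=cam('top');S=cam('scene')
t=lambda u,v:(240+(u+.5)/4.8-.5,195+(v+.5)/4.8-.5); s=lambda u,v:(340+(u+.5)/3.3-.5,180+(v-388+.5)/3.3-.5)
obs=[(T,(-42.5,-31.5,0),t(533,227)),(T,(-42.5,31.5,0),t(612,130)),(T,(-42.5,-33,25),t(559,254)),(T,(-42.5,33,25),t(641,150)),
(T,(42.5,33,25),t(724,232)),(T,(42.5,-33,25),t(636,330)),(S,(-42.5,-33,25),s(96,399)),(S,(42.5,-33,25),s(197,499)),(S,(-42.5,-31.5,0),s(77,417)),(S,(42.5,-31.5,0),s(155,503))]
def Rr(yaw): return Rn.from_euler('ZY',[yaw,np.pi/4]).as_matrix()
def f(p):
    return np.concatenate([(proj(m,p[:3]+Rr(p[3])@np.array(P)/1000)[0]-uv) for m,P,uv in obs])
r=least_squares(f,[.5,-.38,.08,-2.2],loss='soft_l1')
print('rack',r.x.round(4),np.degrees(r.x[3]));print(f(r.x).reshape(-1,2).round(1).tolist())
c=onz(T,[t(134,36),t(316,190),t(188,347)],.011);print('tray corners',c.round(3).tolist(),'c',(c[0]+c[2])/2,np.linalg.norm(c[1]-c[0]),np.linalg.norm(c[2]-c[1]),
 np.degrees(np.arctan2(*(c[0]-c[1])[[1,0]])),np.degrees(np.arctan2(*(c[1]-c[2])[[1,0]]))-90+180)
print('mug',onz(T,[(216,137)],.04),'cone',onz(T,[(295,153)],.01),'box',onz(T,[(350,177)],.01))
E
python3 fit.py
```

```text
rack [ 0.5421 -0.3937  0.0705 -2.2953] -131.5130116187773
[[-1.4, -0.8], [0.4, -0.7], [-1.0, -0.6], [1.3, -0.5], [-0.5, 0.2], [-0.4, 0.1], [8.2, 2.0], [-0.9, -7.1], [6.1, 3.6], [4.2, -1.6]]
tray corners [[0.634, -0.147, 0.011], [0.554, -0.245, 0.011], [0.471, -0.179, 0.011]] c [ 0.55257183 -0.16307519  0.011     ] 0.12650373228379796 0.10580497713321398 50.923550051175596 51.83332193265119
mug [[ 0.79455892 -0.01455207  0.04      ]] cone [[ 0.762342   -0.21354039  0.01      ]] box [[ 0.7021221  -0.35585761  0.01      ]]
```

```bash
sed -i "s/(S,(-42.5,-33,25),s(96,399)),(S,(42.5,-33,25),s(197,499)),(S,(-42.5,-31.5,0),s(77,417)),(S,(42.5,-31.5,0),s(155,503))/(S,(-42.5,33,25),s(96,399)),(S,(-42.5,31.5,0),s(77,417)),(S,(42.5,-33,25),s(195,499))/" fit.py
cat >> fit.py <<'E'
p=r.x;np.save('rack.npy',p)
# grasp: tool z = rack x, tool y = +-rack z ; TCP at rack (-12,0,12.5); pre 110 mm back
R=Rr(p[3])
for sg in(1,-1):
    Rt=np.c_[np.cross(sg*R[:,2],R[:,0]),sg*R[:,2],R[:,0]]
    for x in(-12,-130):
        P=p[:3]+R@np.array([x,0,12.5])/1000;print(sg,x,P.round(3),rel(P,Rt))
st=ctrl.get_state();R0=Rn.from_rotvec(st['tool_rot']).as_matrix();print(R0.round(2).tolist(),st['joint_positions'])
E
python3 fit.py
```

```text
rack [ 0.5411 -0.3966  0.0504 -2.2721] -130.18423189213038
[[-0.6, 0.1], [0.3, 0.2], [-0.2, 0.0], [1.2, 0.1], [-0.5, 0.0], [0.4, -0.0], [0.2, -0.5], [-0.9, 1.1], [-0.1, -0.3]]
tray corners [[0.634, -0.147, 0.011], [0.554, -0.245, 0.011], [0.471, -0.179, 0.011]] c [ 0.55257183 -0.16307519  0.011     ] 0.12650373228379796 0.10580497713321398 50.923550051175596 51.83332193265119
mug [[ 0.79455892 -0.01455207  0.04      ]] cone [[ 0.762342   -0.21354039  0.01      ]] box [[ 0.7021221  -0.35585761  0.01      ]]
1 -12 [ 0.541 -0.397  0.068] (array([-641.4, -846.6,  154.8]), array([-0.198,  1.071, -2.584]))
1 -130 [ 0.595 -0.333  0.151] (array([-671.3, -768.6,   71.3]), array([-0.198,  1.071, -2.584]))
-1 -12 [ 0.541 -0.397  0.068] (array([-641.4, -846.6,  154.8]), array([0.777, 0.144, 0.346]))
-1 -130 [ 0.595 -0.333  0.151] (array([-671.3, -768.6,   71.3]), array([0.777, 0.144, 0.346]))
[[-0.94, 0.33, 0.0], [0.33, 0.94, 0.0], [-0.0, 0.0, -1.0]] [-1.22090586  0.32099226 -0.07010623  1.45049809  0.02261587  1.37076353
 -0.05691534]
```

Request:
jog_arm(
  increments=[
    {"tx": -33,"ty": -22,"tz": -25,"gripper": 0.5},
    {"tx": -65,"ty": -44,"tz": -50,"gripper": 0.5},
    {"tx": -98,"ty": -66,"tz": -70,"gripper": 0.5},
    {"tx": -130,"ty": -88,"tz": -80,"gripper": 0.5},
    {"tx": -163,"ty": -110,"tz": -100,"gripper": 0.5},
  ],
)

```text
validation failed for argument at $.in...
```

Request:
jog_arm(
  increments=[
    {"tx": -33,"ty": -22},
    {"tx": -65,"ty": -44},
    {"tx": -98,"ty": -66},
    {"tx": -130,"ty": -88},
    {"tx": -163,"ty": -110},
  ],
)

```text
validation failed for argument at $.in...
```

```bash
cat > st.py <<'E'
from h import *
import pickle,os
s=ctrl.get_state();L=pickle.load(open('log.p','rb')) if os.path.exists('log.p') else []
L.append((s['joint_positions'],s['position'],s['tool_rot']));pickle.dump(L,open('log.p','wb'))
print(round(s['time'],2),'q',np.round(s['joint_positions'],2).tolist(),'p',s['position'].round(4).tolist(),'R',Rn.from_rotvec(s['tool_rot']).as_matrix().round(3).tolist(),'F',np.round(s['ft_force'],1),'w',round(s['grip_width'],3),'gf',s['grip_force'])
E
python3 st.py
```

```text
1.0 q [-1.22, 0.32, -0.07, 1.45, 0.02, 1.37, -0.06] p [0.2142, 0.6137, 0.2226] R [[-0.944, 0.33, 0.0], [0.33, 0.944, 0.0], [-0.0, 0.0, -1.0]] F [-0.1  0.   0.1] w 0.996 gf 0.0
```

Request:
jog_arm(
  increments=[
    {"tx": -33,"ty": -22,"tz": -25,"wx": 0,"wy": 0,"wz": 0,"gripper": 0.5},
    {"tx": -65,"ty": -44,"tz": -50,"wx": 0,"wy": 0,"wz": 0,"gripper": 0.5},
    {"tx": -98,"ty": -66,"tz": -70,"wx": 0,"wy": 0,"wz": 0,"gripper": 0.5},
    {"tx": -130,"ty": -88,"tz": -80,"wx": 0,"wy": 0,"wz": 0,"gripper": 0.5},
    {"tx": -163,"ty": -110,"tz": -100,"wx": 0,"wy": 0,"wz": 0,"gripper": 0.5},
  ],
)

```text
time: 1.42
position: [0.3255, 0.4638, 0.3175]
tool_rot: [0.525, 3.097, -0.0]
ft_force: [1.8, 1.4, 0.9]
grip_width: 0.704
grip_force: 0.0
```

Request:
jog_arm(
  increments=[
    {"tx": -33,"ty": -22,"tz": 0,"wx": 0,"wy": 0,"wz": 0,"gripper": 0.5},
    {"tx": -65,"ty": -44,"tz": 0,"wx": 0,"wy": 0,"wz": 0,"gripper": 0.5},
    {"tx": -98,"ty": -66,"tz": 0,"wx": 0,"wy": 0,"wz": 0,"gripper": 0.5},
    {"tx": -130,"ty": -88,"tz": 0,"wx": 0,"wy": 0,"wz": 0,"gripper": 0.5},
    {"tx": -163,"ty": -110,"tz": 0,"wx": 0,"wy": 0,"wz": 0,"gripper": 0.5},
  ],
)

```text
time: 1.83
position: [0.443, 0.3065, 0.3174]
tool_rot: [0.525, 3.097, 0.001]
ft_force: [0.5, 0.7, -0.3]
grip_width: 0.504
grip_force: 0.0
```

```bash
python3 st.py
```

```text
1.83 q [-0.83, 0.05, 0.18, 1.58, -0.01, 1.51, 0.59] p [0.443, 0.3065, 0.3174] R [[-0.944, 0.329, 0.001], [0.329, 0.944, 0.001], [-0.0, 0.001, -1.0]] F [ 0.5  0.7 -0.3] w 0.504 gf 0.0
```

Request:
jog_arm(
  increments=[
    {"tx": -24,"ty": -34,"tz": 0,"wx": 0,"wy": 0,"wz": 0,"gripper": 0.5},
    {"tx": -48,"ty": -68,"tz": 0,"wx": 0,"wy": 0,"wz": 0,"gripper": 0.5},
    {"tx": -72,"ty": -102,"tz": 0,"wx": 0,"wy": 0,"wz": 0,"gripper": 0.5},
    {"tx": -96,"ty": -136,"tz": 0,"wx": 0,"wy": 0,"wz": 0,"gripper": 0.5},
    {"tx": -120,"ty": -170,"tz": 0,"wx": 0,"wy": 0,"wz": 0,"gripper": 0.5},
  ],
)

```text
time: 2.25
position: [0.4998, 0.1061, 0.3173]
tool_rot: [0.525, 3.097, 0.001]
ft_force: [1.5, 0.6, 0.4]
grip_width: 0.496
grip_force: 0.0
```

```bash
python3 st.py
```

```text
2.25 q [-0.64, -0.02, 0.37, 1.65, 0.01, 1.51, 0.97] p [0.4998, 0.1061, 0.3173] R [[-0.944, 0.329, 0.001], [0.329, 0.944, 0.001], [-0.001, 0.001, -1.0]] F [1.5 0.6 0.4] w 0.496 gf 0.0
```

Request:
jog_arm(
  increments=[
    {"tx": -24,"ty": -34,"tz": 0,"wx": 0.1,"wy": 0,"wz": 0,"gripper": 0.5},
    {"tx": -48,"ty": -68,"tz": 0,"wx": 0.2,"wy": 0,"wz": 0,"gripper": 0.5},
    {"tx": -72,"ty": -102,"tz": 0,"wx": 0.3,"wy": 0,"wz": 0,"gripper": 0.5},
    {"tx": -96,"ty": -136,"tz": 0,"wx": 0.4,"wy": 0,"wz": 0,"gripper": 0.5},
    {"tx": -120,"ty": -170,"tz": 0,"wx": 0.45,"wy": 0,"wz": 0,"gripper": 0.5},
  ],
)

```text
time: 2.67
position: [0.558, -0.0906, 0.316]
tool_rot: [-0.491, -2.949, 0.68]
ft_force: [0.3, -0.1, -0.2]
grip_width: 0.501
grip_force: 0.0
```

```bash
python3 st.py
cat > kin.py <<'E'
from h import *
import pickle,itertools
from scipy.optimize import least_squares
L=pickle.load(open('log.p','rb'))
def fk(q,p,sg):
    h,L1,L2,L3,a,b=p;ez=np.array([0,0,1.]);ex=np.array([1.,0,0])
    z=lambda t:Rn.from_rotvec([0,0,t]).as_matrix();y=lambda t:Rn.from_rotvec([0,t,0]).as_matrix()
    R=z(-q[0])@y(q[1]);P=h*ez+R@ez*L1;R=R@z(sg[0]*q[2]);P=P+R@ex*a;R=R@y(q[3]);P=P-R@ex*b
    P=P+R@ez*L2;R=R@z(sg[1]*q[4])@y(q[5]);P=P+R@ex*0+R@ez*L3;R=R@z(sg[2]*q[6]);return P,R
def fitall():
    best=None
    for sg in itertools.product((1,-1),repeat=3):
        def f(p):
            o=[]
            for q,P,r in L:
                A,R=fk(q,p[:6],sg);o+=list((A-P)*10)+list(((R@Rn.from_rotvec([0,0,p[6]]).as_matrix())-Rn.from_rotvec(r).as_matrix()).ravel())
            return o
        for k in(0,1.57,3.14,-1.57):
            r=least_squares(f,[.3,.4,.4,.3,0,0,k])
            if best is None or r.cost<best[0]:best=(r.cost,r.x,sg,np.abs(r.fun).max())
    return best
if __name__=='__main__':print(fitall())
E
python3 kin.py
```

```text
2.67 q [-0.53, 0.23, 0.47, 1.48, 0.31, 1.64, 1.17] p [0.558, -0.0906, 0.316] R [[-0.946, 0.291, -0.144], [0.325, 0.85, -0.414], [0.002, -0.438, -0.899]] F [ 0.3 -0.1 -0.2] w 0.501 gf 0.0
(np.float64(0.10992892246814352), array([ 3.47862913e-01,  5.06260433e-01,  5.23738868e-01,  4.06262612e-01,
        9.25656608e-06, -9.89084121e-02,  1.57079633e+00]), (-1, -1, -1), np.float64(0.2567491193942459))
```

```bash
cat > kin.py <<'E'
from h import *
import pickle,itertools
L=pickle.load(open('log.p','rb'))
AX='zyzyzyz'
def rots(q,sg):
    R=np.eye(3);out=[]
    for a,s,t in zip(AX,sg,q):
        R=R@Rn.from_euler(a,s*t).as_matrix();out.append(R)
    return out
def fit():
    best=(9,)
    for sg in itertools.product((1,-1),repeat=7):
        M=[rots(q,sg)[-1] for q,_,_ in L];W=[Rn.from_rotvec(r).as_matrix() for *_,r in L]
        # W = B M T ; try T from the mean for B = Rz(k pi/2)
        for k in range(4):
            B=Rn.from_euler('z',k*np.pi/2).as_matrix()
            T=Rn.from_matrix([(B@m).T@w for m,w in zip(M,W)]).mean().as_matrix()
            e=max(np.linalg.norm(B@m@T-w) for m,w in zip(M,W))
            if e<best[0]:best=(e,sg,k,T)
    e,sg,k,T=best;B=Rn.from_euler('z',k*np.pi/2).as_matrix()
    # linear translation: P = c0 + sum B R_i c_i  (min-norm with ridge)
    A=np.vstack([np.hstack([np.eye(3)]+[B@R for R in rots(q,sg)]) for q,_,_ in L]);y=np.concatenate([p for _,p,_ in L])
    prior=np.zeros(24);prior[[2,8,14,23]]=.34,.45,.45,.3;prior[23]=.3
    lam=1e-4
    c=prior+np.linalg.solve(A.T@A+lam*np.eye(24),A.T@(y-A@prior));return e,sg,B,T,c,np.abs(A@c-y).max()
def fk(q,m):
    _,sg,B,T,c,_=m;Rs=rots(q,sg);return c[:3]+sum(B@R@c[3*i+3:3*i+6] for i,R in enumerate(Rs)),B@Rs[-1]@T
if __name__=='__main__':
    m=fit();print(m[0],m[1],m[2].round(),m[3].round(2),m[4].reshape(8,3).round(3),m[5])
E
python3 kin.py
```

```text
1.622190645523676e-15 (-1, 1, -1, 1, -1, 1, -1) [[1. 0. 0.]
 [0. 1. 0.]
 [0. 0. 1.]] [[ 0. -1. -0.]
 [ 1.  0. -0.]
 [ 0. -0.  1.]] [[-0.004  0.003  0.298]
 [ 0.011 -0.013 -0.042]
 [ 0.006 -0.013  0.456]
 [-0.002 -0.008  0.006]
 [ 0.004 -0.008  0.479]
 [ 0.006  0.003  0.029]
 [ 0.001  0.003  0.03 ]
 [ 0.006  0.005  0.33 ]] 8.922769476005232e-05
```

```bash
cat > ik.py <<'E'
from kin import *
from scipy.optimize import least_squares
m=fit()
lo=np.array([-2.86,-.3,-1.38,.06,-1.56,.09,-2.69])+.03;hi=np.array([2.86,2.09,1.24,2.45,4.7,2.05,2.69])-.03
def ik(P,R,q0,reg=.003):
    def f(q):
        p,r=fk(q,m);return np.concatenate([(p-P)*5,(r-R).ravel(),reg*(q-q0)])
    r=least_squares(f,np.clip(q0,lo+.01,hi-.01),bounds=(lo,hi));p,rr=fk(r.x,m)
    return r.x,np.linalg.norm(p-P),np.degrees(np.linalg.norm(Rn.from_matrix(rr.T@R).as_rotvec()))
def tool(d,th,up):  # heading d (rad), tilt below horizontal th, tool y up(+1)/down(-1)
    z=np.array([np.cos(d)*np.cos(th),np.sin(d)*np.cos(th),-np.sin(th)]);y=up*np.array([np.cos(d)*np.sin(th),np.sin(d)*np.sin(th),np.cos(th)])
    return np.c_[np.cross(y,z),y,z]
E
cat > chk.py <<'E'
from ik import *
p=np.load('rack.npy');d=p[3];R=Rn.from_euler('ZY',[d,np.pi/4]).as_matrix()
psi=np.radians(51);tx=np.array([np.cos(psi),np.sin(psi),0]);tc=np.array([.5526,-.163,0])
q0=np.array(L[-1][0])
for up in(1,-1):
    q=q0;seq=[('pre',p[:3]+R@[-.13,0,.0125],tool(d,np.pi/4,up)),('grasp',p[:3]+R@[-.012,0,.0125],tool(d,np.pi/4,up)),('out',p[:3]+R@[-.13,0,.0125],tool(d,np.pi/4,up))]
    for k in range(1,7):
        A=tool(d,np.pi/4,up)
        seq.append((f'roll{k*30}',np.array([.58,-.25,.25]),A@Rn.from_euler('z',k*np.pi/6*(1 if up==-1 else -1)).as_matrix()))
    for th in(45,40):
        t=np.radians(th);seq.append((f'tray{th}',tc-tx*.062+tx*(.0545*np.cos(t)+.0125*-np.sin(t)*-1)+[0,0,.003+.0545*np.sin(t)+.0125*np.cos(t)],tool(psi+np.pi,t,-up)))
    print('up',up)
    for n,P,A in seq:
        best=min((ik(P,A,s) for s in [q]+[q+np.random.default_rng(i).normal(0,.5,7) for i in range(4)]),key=lambda r:r[1]*1000+r[2]+.3*np.linalg.norm(r[0]-q))
        q=best[0];print(n,P.round(3),q.round(2).tolist(),round(best[1]*1000),round(best[2],1))
E
python3 chk.py
```

```text
up 1
pre [ 0.595 -0.333  0.151] [-0.5, 1.02, 1.2, 1.32, -0.15, 1.48, -1.72] 0 0.0
grasp [ 0.541 -0.397  0.068] [-0.45, 1.06, 1.17, 1.48, -0.17, 1.26, -1.7] 0 0.0
out [ 0.595 -0.333  0.151] [-0.5, 1.02, 1.2, 1.32, -0.15, 1.48, -1.72] 0 0.0
roll30 [ 0.58 -0.25  0.25] [-0.61, 0.83, 1.16, 1.31, 0.02, 1.65, -1.28] 0 0.0
roll60 [ 0.58 -0.25  0.25] [-0.56, 0.77, 1.03, 1.29, 0.11, 1.66, -0.82] 0 0.0
roll90 [ 0.58 -0.25  0.25] [-0.5, 0.72, 0.91, 1.28, 0.18, 1.67, -0.36] 0 0.0
roll120 [ 0.58 -0.25  0.25] [-0.44, 0.68, 0.79, 1.27, 0.25, 1.68, 0.11] 0 0.0
roll150 [ 0.58 -0.25  0.25] [-0.38, 0.66, 0.68, 1.27, 0.31, 1.7, 0.59] 0 0.0
roll180 [ 0.58 -0.25  0.25] [-0.33, 0.63, 0.57, 1.27, 0.36, 1.72, 1.07] 0 0.0
tray45 [ 0.543 -0.174  0.05 ] [-0.42, 0.75, 0.49, 1.53, 0.28, 1.45, 0.82] 0 0.0
tray40 [ 0.545 -0.172  0.048] [-0.44, 0.81, 0.5, 1.48, 0.3, 1.5, 0.8] 0 0.0
up -1
pre [ 0.595 -0.333  0.151] [-0.2, 0.77, 0.56, 1.27, 0.33, 1.54, 1.09] 0 0.0
grasp [ 0.541 -0.397  0.068] [-0.14, 0.8, 0.56, 1.43, 0.34, 1.33, 1.07] 0 0.0
out [ 0.595 -0.333  0.151] [-0.2, 0.77, 0.56, 1.27, 0.33, 1.54, 1.09] 0 0.0
roll30 [ 0.58 -0.25  0.25] [-0.39, 0.66, 0.69, 1.27, 0.3, 1.7, 0.59] 0 0.0
roll60 [ 0.58 -0.25  0.25] [-0.45, 0.69, 0.81, 1.27, 0.23, 1.68, 0.13] 0 0.0
roll90 [ 0.58 -0.25  0.25] [-0.51, 0.74, 0.94, 1.28, 0.16, 1.67, -0.34] 0 0.0
roll120 [ 0.58 -0.25  0.25] [-0.58, 0.79, 1.08, 1.3, 0.07, 1.65, -0.79] 0 0.0
roll150 [ 0.58 -0.25  0.25] [-0.63, 0.86, 1.21, 1.31, -0.02, 1.65, -1.25] 0 0.0
roll180 [ 0.58 -0.25  0.25] [-0.64, 0.85, 1.21, 1.32, -0.02, 1.64, -1.78] 0 0.0
tray45 [ 0.543 -0.174  0.05 ] [-0.78, 0.99, 1.09, 1.58, -0.15, 1.4, -1.97] 0 0.0
tray40 [ 0.545 -0.172  0.048] [-0.78, 1.05, 1.08, 1.54, -0.12, 1.44, -1.99] 0 0.0
```

```bash
cat > tgt.py <<'E'
import sys
from ik import *
p=np.load('rack.npy');d=p[3];R=Rn.from_euler('ZY',[d,np.pi/4]).as_matrix()
for x in(-100,-12): print(x,rel(p[:3]+R@np.array([x,0,12.5])/1000,tool(d,np.pi/4,-1)))
E
python3 tgt.py
```

```text
-100 (array([-106.1, -131.8,  271.1]), array([0.327, 0.215, 0.304]))
-12 (array([ -83.7, -156.7,  352.5]), array([0.327, 0.215, 0.304]))
```

Request:
jog_arm(
  increments=[
    {"tx": -13,"ty": -16,"tz": 34,"wx": 0.07,"wy": 0.04,"wz": 0.06,"gripper": 0.5},
    {"tx": -26,"ty": -32,"tz": 68,"wx": 0.14,"wy": 0.09,"wz": 0.12,"gripper": 0.5},
    {"tx": -39,"ty": -48,"tz": 101,"wx": 0.2,"wy": 0.13,"wz": 0.18,"gripper": 0.5},
    {"tx": -52,"ty": -64,"tz": 135,"wx": 0.26,"wy": 0.17,"wz": 0.24,"gripper": 0.5},
    {"tx": -60,"ty": -75,"tz": 160,"wx": 0.327,"wy": 0.215,"wz": 0.304,"gripper": 0.5},
  ],
)

```text
time: 3.08
position: [0.5677, -0.2436, 0.2043]
tool_rot: [-0.933, -2.513, 1.04]
ft_force: [0.5, -0.1, 1.2]
grip_width: 0.501
grip_force: 0.0
```

```bash
python3 st.py; python3 tgt.py
python3 - <<'E'
from h import *
m=cam('wrist');cv2.imwrite('pics/w1.png',m['color'])
p=np.load('rack.npy');R=Rn.from_euler('ZY',[p[3],np.pi/4]).as_matrix()
im=m['color'].copy()
for P in [(-42.5,-31.5,0),(-42.5,31.5,0),(-42.5,-33,25),(-42.5,33,25),(42.5,33,25),(42.5,-33,25),(-42.5,33,20),(-42.5,-33,20)]:
    u=proj(m,p[:3]+R@np.array(P)/1000)[0];print(P,u.round(1).tolist())
    cv2.circle(im,tuple(int(v) for v in u),2,(0,0,255),-1)
cv2.imwrite('pics/w1.png',im)
E
```

```text
3.08 q [-0.36, 0.64, 0.59, 1.36, 0.33, 1.64, 1.02] p [0.5677, -0.2436, 0.2043] R [[-0.758, 0.462, -0.46], [0.652, 0.536, -0.536], [-0.001, -0.706, -0.708]] F [ 0.5 -0.1  1.2] w 0.501 gf 0.0
-100 (array([-79. ,   1.9, 103.1]), array([ 0.001, -0.006, -0.007]))
-12 (array([-79.6,   1.8, 191.1]), array([ 0.001, -0.006, -0.007]))
(-42.5, -31.5, 0) [332.0, 229.1]
(-42.5, 31.5, 0) [331.6, 280.3]
(-42.5, -33, 25) [309.0, 227.9]
(-42.5, 33, 25) [309.8, 281.6]
(42.5, 33, 25) [311.2, 249.6]
(42.5, -33, 25) [310.6, 204.6]
(-42.5, 33, 20) [314.2, 281.6]
(-42.5, -33, 20) [313.6, 227.9]
```

View pics/w1.png

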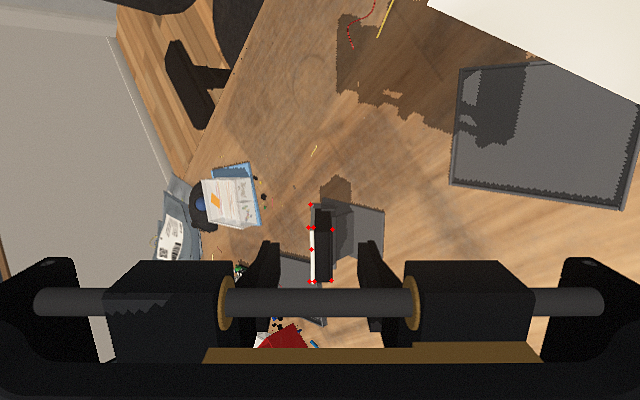

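The wrist picture shows the rack end at (320,255), centred between the fingers at (272,290) and (368,290). My projected corners fall on it within about 2 px. The tray corners are at (450,184), (462,67) and (622,210).

Request:
jog_arm(
  increments=[
    {"tx": -26,"ty": 1,"tz": 30,"wx": 0,"wy": 0,"wz": 0,"gripper": 0.5},
    {"tx": -52,"ty": 1,"tz": 60,"wx": 0,"wy": 0,"wz": -0.007,"gripper": 0.5},
    {"tx": -79,"ty": 2,"tz": 85,"wx": 0,"wy": -0.006,"wz": -0.007,"gripper": 0.5},
    {"tx": -79,"ty": 2,"tz": 100,"wx": 0,"wy": -0.006,"wz": -0.007,"gripper": 0.5},
    {"tx": -79,"ty": 2,"tz": 105,"wx": 0,"wy": -0.006,"wz": -0.007,"gripper": 0.5},
  ],
)

```text
time: 3.55
position: [0.5785, -0.3502, 0.1273]
tool_rot: [-0.92, -2.518, 1.039]
ft_force: [-0.2, 0.8, 0.5]
grip_width: 0.499
grip_force: 0.0
```

```bash
python3 st.py; python3 tgt.py
python3 - <<'E'
from h import *
m=cam('wrist');cv2.imwrite('pics/w2.png',m['color'])
p=np.load('rack.npy');R=Rn.from_euler('ZY',[p[3],np.pi/4]).as_matrix()
im=m['color'].copy()
for P in [(-42.5,-31.5,0),(-42.5,31.5,0),(-42.5,-33,25),(-42.5,33,25)]:
    u=proj(m,p[:3]+R@np.array(P)/1000)[0];print(P,u.round(1).tolist())
    cv2.circle(im,tuple(int(v) for v in u),2,(0,0,255),-1)
cv2.imwrite('pics/w2.png',im)
E
```

```text
3.55 q [-0.21, 0.76, 0.59, 1.34, 0.32, 1.47, 1.09] p [0.5785, -0.3502, 0.1273] R [[-0.764, 0.455, -0.458], [0.646, 0.543, -0.538], [0.004, -0.706, -0.708]] F [-0.2  0.8  0.5] w 0.499 gf 0.0
-100 (array([-1.4, -0.3, -3.5]), array([ 0.002, -0.003,  0.002]))
-12 (array([-1.6, -0.4, 84.5]), array([ 0.002, -0.003,  0.002]))
(-42.5, -31.5, 0) [337.1, 183.0]
(-42.5, 31.5, 0) [335.4, 264.4]
(-42.5, -33, 25) [301.1, 180.8]
(-42.5, 33, 25) [302.2, 266.1]
```

View pics/w2.png

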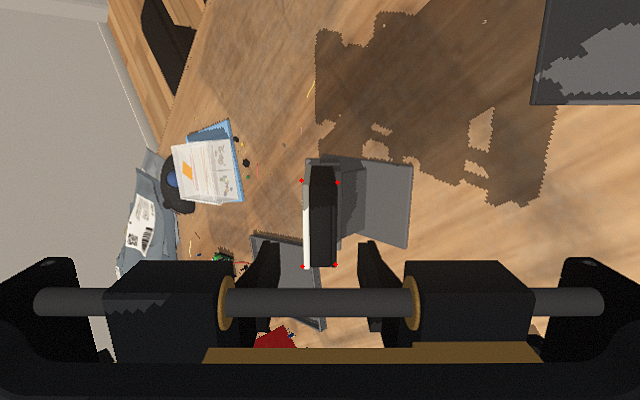

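The projection still matches the rack end, (302..337, 181..266), so I'll go in and close.

Request:
jog_arm(
  increments=[
    {"tx": -1.5,"ty": 0,"tz": 25,"wx": 0,"wy": 0,"wz": 0,"gripper": 0.5},
    {"tx": -1.5,"ty": 0,"tz": 45,"wx": 0,"wy": 0,"wz": 0,"gripper": 0.5},
    {"tx": -1.5,"ty": 0,"tz": 65,"wx": 0,"wy": 0,"wz": 0,"gripper": 0.5},
    {"tx": -1.5,"ty": 0,"tz": 84,"wx": 0,"wy": 0,"wz": 0,"gripper": 0.5},
    {"tx": -1.5,"ty": 0,"tz": 84,"wx": 0,"wy": 0,"wz": 0,"gripper": 0.5},
  ],
)

```text
time: 4.02
position: [0.542, -0.3936, 0.0687]
tool_rot: [-0.917, -2.521, 1.037]
ft_force: [-1.0, -0.4, -0.5]
grip_width: 0.501
grip_force: 0.0
```

Request:
jog_arm(
  increments=[
    {"tx": 0,"ty": 0,"tz": 0,"wx": 0,"wy": 0,"wz": 0,"gripper": 0.4},
    {"tx": 0,"ty": 0,"tz": 0,"wx": 0,"wy": 0,"wz": 0,"gripper": 0.3},
    {"tx": 0,"ty": 0,"tz": 0,"wx": 0,"wy": 0,"wz": 0,"gripper": 0.2},
    {"tx": 0,"ty": 0,"tz": 0,"wx": 0,"wy": 0,"wz": 0,"gripper": 0.2},
    {"tx": 0,"ty": 0,"tz": 0,"wx": 0,"wy": 0,"wz": 0,"gripper": 0.2},
  ],
  grip_force=45,
)

```text
time: 4.43
position: [0.5461, -0.3936, 0.0721]
tool_rot: [-0.917, -2.527, 1.041]
ft_force: [0.3, 1.0, 5.1]
grip_width: 0.288
grip_force: 45.0
```

```bash
python3 st.py
```

```text
4.43 q [-0.16, 0.78, 0.59, 1.44, 0.33, 1.32, 1.08] p [0.5461, -0.3936, 0.0721] R [[-0.768, 0.456, -0.45], [0.641, 0.545, -0.541], [-0.001, -0.704, -0.71]] F [0.3 1.  5.1] w 0.288 gf 45.00078433658928
```

Gripped at 25 mm. I'll pull it out up the slope.

Request:
jog_arm(
  increments=[
    {"tx": 0,"ty": 0,"tz": -8,"wx": 0,"wy": 0,"wz": 0,"gripper": 0.2},
    {"tx": 0,"ty": 0,"tz": -20,"wx": 0,"wy": 0,"wz": 0,"gripper": 0.2},
    {"tx": 0,"ty": 0,"tz": -36,"wx": 0,"wy": 0,"wz": 0,"gripper": 0.2},
    {"tx": 0,"ty": 0,"tz": -55,"wx": 0,"wy": 0,"wz": 0,"gripper": 0.2},
    {"tx": 0,"ty": 0,"tz": -75,"wx": 0,"wy": 0,"wz": 0,"gripper": 0.2},
  ],
)

```text
time: 4.85
position: [0.5794, -0.3518, 0.1235]
tool_rot: [-0.917, -2.526, 1.036]
ft_force: [-0.1, -0.2, -2.8]
grip_width: 0.283
grip_force: 45.0
```

```bash
python3 st.py
python3 - <<'E'
from h import *
W={'480':0}
m=cam('wrist');cv2.imwrite('pics/w3.png',m['color'])
E
```

```text
4.85 q [-0.2, 0.76, 0.59, 1.35, 0.32, 1.46, 1.09] p [0.5794, -0.3518, 0.1235] R [[-0.767, 0.456, -0.452], [0.642, 0.546, -0.538], [0.001, -0.703, -0.712]] F [-0.1 -0.2 -2.8] w 0.283 gf 44.99162396416068
```

View pics/w3.png

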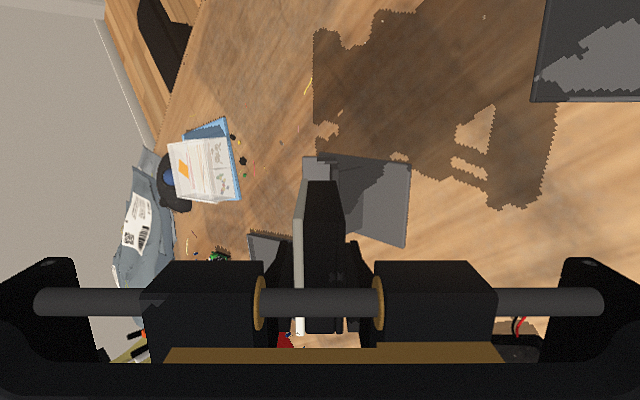

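Picture: the rack (320,230) and cover (300,240) are held together and clear of the stand. Next I lift and roll.

Request:
jog_arm(
  increments=[
    {"tx": 0,"ty": -20,"tz": -20,"wx": 0,"wy": 0,"wz": 0,"gripper": 0.2},
    {"tx": 0,"ty": -40,"tz": -40,"wx": 0,"wy": 0,"wz": 0,"gripper": 0.2},
    {"tx": 0,"ty": -60,"tz": -60,"wx": 0,"wy": 0,"wz": 0,"gripper": 0.2},
    {"tx": 0,"ty": -80,"tz": -80,"wx": 0,"wy": 0,"wz": 0.1,"gripper": 0.2},
    {"tx": 0,"ty": -90,"tz": -90,"wx": 0,"wy": 0,"wz": 0.2,"gripper": 0.2},
  ],
)

```text
time: 5.32
position: [0.5795, -0.3538, 0.2543]
tool_rot: [-1.199, -2.475, 1.094]
ft_force: [0.8, -0.8, -0.9]
grip_width: 0.285
grip_force: 45.0
```

Request:
jog_arm(
  increments=[
    {"tx": 10,"ty": 0,"tz": 0,"wx": 0,"wy": 0,"wz": 0.12,"gripper": 0.2},
    {"tx": 20,"ty": 0,"tz": 0,"wx": 0,"wy": 0,"wz": 0.24,"gripper": 0.2},
    {"tx": 30,"ty": 0,"tz": 0,"wx": 0,"wy": 0,"wz": 0.36,"gripper": 0.2},
    {"tx": 40,"ty": 0,"tz": 0,"wx": 0,"wy": 0,"wz": 0.48,"gripper": 0.2},
    {"tx": 50,"ty": 0,"tz": 0,"wx": 0,"wy": 0,"wz": 0.6,"gripper": 0.2},
  ],
)

```text
time: 5.73
position: [0.5455, -0.3155, 0.2429]
tool_rot: [1.957, 2.098, -1.175]
ft_force: [-0.2, 0.4, -1.6]
grip_width: 0.284
grip_force: 45.0
```

```bash
python3 st.py
```

```text
5.73 q [-0.4, 0.63, 0.79, 1.38, 0.29, 1.59, 0.39] p [0.5455, -0.3155, 0.2429] R [[-0.202, 0.869, -0.451], [0.838, -0.084, -0.538], [-0.506, -0.487, -0.712]] F [-0.2  0.4 -1.6] w 0.284 gf 44.98587098903954
```

Request:
jog_arm(
  increments=[
    {"tx": 0,"ty": 0,"tz": 0,"wx": 0,"wy": 0,"wz": 0.12,"gripper": 0.2},
    {"tx": 0,"ty": 0,"tz": 0,"wx": 0,"wy": 0,"wz": 0.24,"gripper": 0.2},
    {"tx": 0,"ty": 0,"tz": 0,"wx": 0,"wy": 0,"wz": 0.36,"gripper": 0.2},
    {"tx": 0,"ty": 0,"tz": 0,"wx": 0,"wy": 0,"wz": 0.48,"gripper": 0.2},
    {"tx": 0,"ty": 0,"tz": 0,"wx": 0,"wy": 0,"wz": 0.6,"gripper": 0.2},
  ],
)

```text
time: 6.15
position: [0.546, -0.3157, 0.2429]
tool_rot: [2.331, 1.335, -1.033]
ft_force: [0.7, 0.9, -2.3]
grip_width: 0.284
grip_force: 45.0
```

Request:
jog_arm(
  increments=[
    {"tx": 0,"ty": 0,"tz": 0,"wx": 0,"wy": 0,"wz": 0.12,"gripper": 0.2},
    {"tx": 0,"ty": 0,"tz": 0,"wx": 0,"wy": 0,"wz": 0.24,"gripper": 0.2},
    {"tx": 0,"ty": 0,"tz": 0,"wx": 0,"wy": 0,"wz": 0.36,"gripper": 0.2},
    {"tx": 0,"ty": 0,"tz": 0,"wx": 0,"wy": 0,"wz": 0.48,"gripper": 0.2},
    {"tx": 0,"ty": 0,"tz": 0,"wx": 0,"wy": 0,"wz": 0.6,"gripper": 0.2},
  ],
)

```text
time: 6.57
position: [0.546, -0.3157, 0.2429]
tool_rot: [2.483, 0.556, -0.828]
ft_force: [0.8, 0.2, -2.6]
grip_width: 0.283
grip_force: 45.0
```

Request:
jog_arm(
  increments=[
    {"tx": 0,"ty": 0,"tz": 0,"wx": 0,"wy": 0,"wz": 0.12,"gripper": 0.2},
    {"tx": 0,"ty": 0,"tz": 0,"wx": 0,"wy": 0,"wz": 0.24,"gripper": 0.2},
    {"tx": 0,"ty": 0,"tz": 0,"wx": 0,"wy": 0,"wz": 0.36,"gripper": 0.2},
    {"tx": 0,"ty": 0,"tz": 0,"wx": 0,"wy": 0,"wz": 0.48,"gripper": 0.2},
    {"tx": 0,"ty": 0,"tz": 0,"wx": 0,"wy": 0,"wz": 0.6,"gripper": 0.2},
  ],
)

```text
time: 6.98
position: [0.5461, -0.3157, 0.2427]
tool_rot: [2.436, -0.194, -0.58]
ft_force: [-0.1, -0.3, -2.4]
grip_width: 0.285
grip_force: 45.0
```

```bash
python3 st.py;python3 kin.py
python3 - <<'E'
from h import *
# in-hand offset: TCP in rack frame at grasp, measured
p=np.load('rack.npy');R=Rn.from_euler('ZY',[p[3],np.pi/4]).as_matrix()
print('tcp in rack',R.T@(np.array([.5461,-.3936,.0721])-p[:3])*1000)
m=cam('wrist');cv2.imwrite('pics/w4.png',m['color']);np.savez('w4.npz',E=m['E'],K=m['K'],D=m['D'])
m=cam('top');cv2.imwrite('pics/t4.png',m['color'])
E
```

```text
6.98 q [-0.57, 0.81, 1.18, 1.38, 0.03, 1.54, -1.21] p [0.5461, -0.3157, 0.2427] R [[0.893, 0.0, -0.451], [-0.272, -0.797, -0.539], [-0.36, 0.603, -0.712]] F [-0.1 -0.3 -2.4] w 0.285 gf 44.98763768468052
1.4005507292067488e-15 (-1, 1, -1, 1, -1, 1, -1) [[1. 0. 0.]
 [0. 1. 0.]
 [0. 0. 1.]] [[ 0. -1. -0.]
 [ 1.  0. -0.]
 [ 0. -0.  1.]] [[-0.    -0.     0.295]
 [ 0.    -0.008 -0.045]
 [-0.    -0.008  0.459]
 [ 0.    -0.005  0.009]
 [-0.    -0.005  0.481]
 [ 0.    -0.     0.031]
 [-0.    -0.     0.034]
 [-0.     0.     0.334]] 1.786389488797613e-05
tcp in rack [-19.23483598   1.83425186  11.41270176]
```

View pics/w4.png

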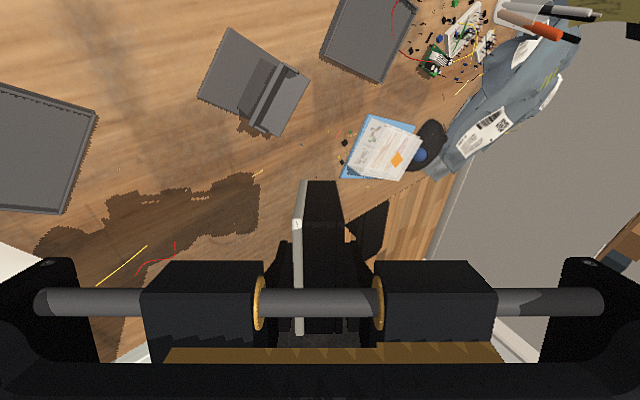

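Picture: the rack, cover at left (298,240), is still closed after about 3/4 of the roll. Below it are the tray (45,150), the empty stand (255,85) and the look-alike tray (365,30). I'll refine the tray pose and in-hand offset from the wrist views.

```bash
cat > tray.py <<'E'
from h import *
import pickle
L=pickle.load(open('log.p','rb'))
w=np.load('w4.npz')
def T(s):
    M=np.eye(4);M[:3,:3]=Rn.from_rotvec(s[2]).as_matrix();M[:3,3]=s[1];return M
CT=w['E']@T(L[-1]);np.save('CT.npy',CT)
L1=[l for l in L if abs(l[1][0]-.5677)<5e-4][0]
m=dict(K=w['K'],D=w['D'],E=CT@np.linalg.inv(T(L1)))
c=onz(m,[(462,66),(450,184.5),(623,210.5)],.011);print('w1',c.round(4).tolist())
m4=dict(K=w['K'],D=w['D'],E=w['E'])
e=onz(m4,[(96.5,111),(61,214)],.011);print('w4',e.round(4).tolist())
for x0 in(-12,-19):
  for P in [(42.5,-33,25),(42.5,33,25),(42.5,31.5,0),(42.5,-31.5,0)]:
    # rack frame -> tool: z=rack x, tool y=-rack z, tool x = cross(y,z)= -(z_r x x_r) = -rack y
    t=np.array([-P[1],-(P[2]-12.5),P[0]-x0])/1000
    print(x0,P,proj(m4,(T(L[-1])@np.r_[t,1])[:3])[0].round(1).tolist())
E
python3 tray.py
```

```text
w1 [[0.4736, -0.1771, 0.011], [0.5571, -0.2457, 0.011], [0.6373, -0.1474, 0.011]]
w4 [[0.5584, -0.2509, 0.011], [0.4729, -0.1818, 0.011]]
-12 (42.5, -33, 25) [298.9, 178.5]
-12 (42.5, 33, 25) [300.4, 264.0]
-12 (42.5, 31.5, 0) [333.5, 262.2]
-12 (42.5, -31.5, 0) [334.9, 180.6]
-19 (42.5, -33, 25) [299.4, 176.3]
-19 (42.5, 33, 25) [300.8, 259.6]
-19 (42.5, 31.5, 0) [333.1, 257.9]
-19 (42.5, -31.5, 0) [334.4, 178.3]
```

```bash
cat > place.py <<'E'
import sys
from ik import *
psi=np.radians(50.9);tx=np.array([np.cos(psi),np.sin(psi),0]);tc=np.array([.5552,-.1625,0]);ez=np.array([0,0,1.])
wall=tc-tx*.062+ez*.003   # inner foot of the -x wall, on the floor; s outward along tx, h up
def pose(I,phi,w):        # I=(s,h) mm lower inner fingertip; phi deg; w mm opening
    f=np.radians(phi);s,h=np.array(I)+np.array([-np.sin(f),np.cos(f)])*w/2
    return wall+tx*s/1000+ez*h/1000,tool(psi+np.pi,f,1)
def held(gap,lift,th=40,x0=-12,w=25):
    t=np.radians(th);l=42.5-x0;return pose((gap+l*np.cos(t),lift+l*np.sin(t)),th,w)
def prop(th,phi,w,k=10,C=None):
    t,f=np.radians(th),np.radians(phi);C=8*np.tan(t)+1 if C is None else C
    return pose((C+85*np.cos(t)-k*np.cos(f),85*np.sin(t)-k*np.sin(f)),phi,w)
def show(lst,s=None):
    s=s or ctrl.get_state();q=np.array(s['joint_positions'])
    for n,(P,R) in lst:
        a,e,g=ik(P,R,q,1e-4);q=a;t,r=rel(P,R,s);print(n,P.round(3).tolist(),'mm',t.tolist(),'w',r.tolist(),'q',a.round(2).tolist(),round(e*1000,1),round(g,1))
E
python3 - <<'E'
from place import *
show([('hover',held(9,70)),('down',held(9,1)),('prop40',prop(38,40,60)),('p25',prop(25,55,60)),('p10',prop(11,65,60))])
E
```

```text
hover [0.543, -0.177, 0.118] mm [5.8, -185.9, 15.8] w [-0.093, -0.015, 0.533] q [-0.82, 1.05, 1.21, 1.5, -0.15, 1.53, -1.89] 0.0 0.0
down [0.543, -0.177, 0.049] mm [30.9, -227.4, 64.9] w [-0.093, -0.015, 0.533] q [-0.8, 1.12, 1.15, 1.52, -0.2, 1.46, -1.94] 0.0 0.0
prop40 [0.546, -0.174, 0.072] mm [24.0, -216.2, 45.1] w [-0.093, -0.015, 0.533] q [-0.81, 1.1, 1.17, 1.5, -0.18, 1.49, -1.93] 0.0 0.0
p25 [0.549, -0.171, 0.048] mm [34.2, -233.2, 59.2] w [0.162, 0.055, 0.531] q [-0.78, 0.93, 1.13, 1.62, -0.27, 1.34, -1.89] 0.0 0.0
p10 [0.551, -0.168, 0.023] mm [44.4, -250.2, 74.8] w [0.332, 0.101, 0.526] q [-0.75, 0.84, 1.11, 1.7, -0.35, 1.22, -1.83] 0.0 0.0
```

Request:
jog_arm(
  increments=[
    {"tx": 1,"ty": -34,"tz": 3,"wx": -0.02,"wy": 0,"wz": 0.1,"gripper": 0.2},
    {"tx": 2,"ty": -70,"tz": 6,"wx": -0.04,"wy": 0,"wz": 0.21,"gripper": 0.2},
    {"tx": 3,"ty": -108,"tz": 9,"wx": -0.06,"wy": -0.01,"wz": 0.32,"gripper": 0.2},
    {"tx": 4,"ty": -146,"tz": 12,"wx": -0.08,"wy": -0.01,"wz": 0.43,"gripper": 0.2},
    {"tx": 6,"ty": -186,"tz": 16,"wx": -0.093,"wy": -0.015,"wz": 0.533,"gripper": 0.2},
  ],
)

```text
time: 7.5
position: [0.5429, -0.1763, 0.1163]
tool_rot: [2.163, -0.77, -0.357]
ft_force: [2.0, 0.6, -1.8]
grip_width: 0.286
grip_force: 45.0
```

Request:
jog_arm(
  increments=[
    {"tx": 0,"ty": 0,"tz": 0,"wx": 0,"wy": 0,"wz": 0,"gripper": 0.2},
    {"tx": 0,"ty": 0,"tz": 0,"wx": 0,"wy": 0,"wz": 0,"gripper": 0.2},
    {"tx": 0,"ty": 0,"tz": 0,"wx": 0,"wy": 0,"wz": 0,"gripper": 0.2},
    {"tx": 0,"ty": 0,"tz": 0,"wx": 0,"wy": 0,"wz": 0,"gripper": 0.2},
    {"tx": 0,"ty": 0,"tz": 0,"wx": 0,"wy": 0,"wz": 0,"gripper": 0.2},
  ],
)

```text
time: 7.92
position: [0.5423, -0.1803, 0.1191]
tool_rot: [2.162, -0.772, -0.358]
ft_force: [0.7, 0.6, -2.3]
grip_width: 0.282
grip_force: 45.0
```

```bash
python3 st.py
python3 - <<'E'
from place import *
show([('hover',held(9,70)),('d20',held(9,20)),('down',held(9,1))])
m=cam('wrist');im=m['color'].copy();s=ctrl.get_state();R=Rn.from_rotvec(s['tool_rot']).as_matrix()
for sx in(-33,33):
  for ty in(-12.5,12.5):
    u=proj(m,s['position']+R@np.array([sx,ty,54.5])/1000)[0];cv2.circle(im,tuple(int(v) for v in u),2,(0,0,255),-1)
for a in(-.062,.062):
  for b in(-.051,.051):
    P=tc+tx*a+np.array([-tx[1],tx[0],0])*b+ez*.011;u=proj(m,P)[0];cv2.circle(im,tuple(int(v) for v in u),2,(0,255,0),-1)
cv2.imwrite('pics/w5.png',im)
E
```

```text
7.92 q [-0.81, 1.02, 1.19, 1.5, -0.12, 1.53, -1.91] p [0.5423, -0.1803, 0.1191] R [[0.774, -0.408, -0.484], [-0.633, -0.498, -0.593], [0.001, 0.765, -0.644]] F [ 0.7  0.6 -2.3] w 0.282 gf 44.99371798709035
hover [0.543, -0.177, 0.118] mm [-1.2, -2.9, -1.1] w [-0.001, 0.002, -0.003] q [-0.81, 1.03, 1.18, 1.5, -0.12, 1.53, -1.91] 0.0 0.0
d20 [0.543, -0.177, 0.068] mm [-1.3, -41.1, 31.1] w [-0.001, 0.002, -0.003] q [-0.79, 1.08, 1.14, 1.51, -0.16, 1.48, -1.95] 0.0 0.0
down [0.543, -0.177, 0.049] mm [-1.3, -55.7, 43.3] w [-0.001, 0.002, -0.003] q [-0.79, 1.09, 1.12, 1.52, -0.17, 1.46, -1.96] 0.0 0.0
```

View pics/w5.png

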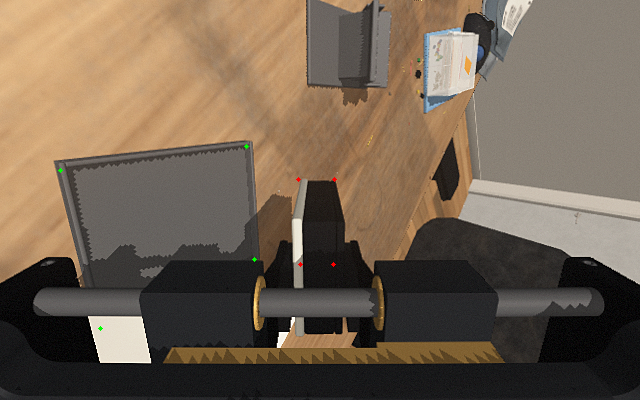

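The tray's inner corners (green, (60,170) and (247,146)) and the held edge (red, (299,180)–(333,265)) agree with the picture. I'll lower in steps.

Request:
jog_arm(
  increments=[
    {"tx": 0,"ty": -14,"tz": 10,"wx": 0,"wy": 0,"wz": 0,"gripper": 0.2},
    {"tx": 0,"ty": -28,"tz": 21,"wx": 0,"wy": 0,"wz": 0,"gripper": 0.2},
    {"tx": 0,"ty": -38,"tz": 29,"wx": 0,"wy": 0,"wz": 0,"gripper": 0.2},
    {"tx": 0,"ty": -42,"tz": 33,"wx": 0,"wy": 0,"wz": 0,"gripper": 0.2},
    {"tx": 0,"ty": -44,"tz": 35,"wx": 0,"wy": 0,"wz": 0,"gripper": 0.2},
  ],
)

```text
time: 8.38
position: [0.5423, -0.1776, 0.0594]
tool_rot: [2.16, -0.768, -0.362]
ft_force: [0.4, -0.6, -1.9]
grip_width: 0.282
grip_force: 45.0
```

```bash
python3 st.py
python3 - <<'E'
from place import *
show([('d20',held(9,20)),('down',held(9,1))])
m=cam('top');cv2.imwrite('pics/t6.png',cv2.resize(m['color'][150:290,200:380],None,fx=4,fy=4,interpolation=cv2.INTER_CUBIC))
E
```

```text
8.38 q [-0.79, 1.09, 1.13, 1.51, -0.16, 1.47, -1.95] p [0.5423, -0.1776, 0.0594] R [[0.775, -0.404, -0.486], [-0.632, -0.498, -0.594], [-0.002, 0.768, -0.641]] F [ 0.4 -0.6 -1.9] w 0.282 gf 44.993848032318056
d20 [0.543, -0.177, 0.068] mm [0.5, 5.9, -5.7] w [0.003, 0.003, 0.001] q [-0.79, 1.08, 1.14, 1.51, -0.16, 1.48, -1.95] 0.0 0.0
down [0.543, -0.177, 0.049] mm [0.5, -8.7, 6.5] w [0.003, 0.003, 0.001] q [-0.79, 1.09, 1.12, 1.52, -0.17, 1.46, -1.96] 0.0 0.0
```

Request:
jog_arm(
  increments=[
    {"tx": 0,"ty": -1,"tz": 0.8,"wx": 0,"wy": 0,"wz": 0,"gripper": 0.2},
    {"tx": 0,"ty": -2,"tz": 1.6,"wx": 0,"wy": 0,"wz": 0,"gripper": 0.2},
    {"tx": 0,"ty": -3,"tz": 2.4,"wx": 0,"wy": 0,"wz": 0,"gripper": 0.2},
    {"tx": 0,"ty": -4,"tz": 3.2,"wx": 0,"wy": 0,"wz": 0,"gripper": 0.2},
    {"tx": 0,"ty": -5,"tz": 4,"wx": 0,"wy": 0,"wz": 0,"gripper": 0.2},
  ],
)

```text
time: 8.85
position: [0.5436, -0.1776, 0.0554]
tool_rot: [2.162, -0.77, -0.358]
ft_force: [-0.4, 0.2, -2.6]
grip_width: 0.286
grip_force: 45.0
```

Request:
jog_arm(
  increments=[
    {"tx": 0,"ty": -0.5,"tz": 0.4,"wx": 0,"wy": 0,"wz": 0,"gripper": 0.2},
    {"tx": 0,"ty": -1,"tz": 0.8,"wx": 0,"wy": 0,"wz": 0,"gripper": 0.2},
    {"tx": 0,"ty": -1.5,"tz": 1.2,"wx": 0,"wy": 0,"wz": 0,"gripper": 0.2},
    {"tx": 0,"ty": -2,"tz": 1.6,"wx": 0,"wy": 0,"wz": 0,"gripper": 0.2},
    {"tx": 0,"ty": -2,"tz": 1.6,"wx": 0,"wy": 0,"wz": 0,"gripper": 0.2},
  ],
)

```text
time: 9.27
position: [0.5434, -0.1776, 0.0528]
tool_rot: [2.161, -0.769, -0.359]
ft_force: [-0.4, 0.7, -1.7]
grip_width: 0.278
grip_force: 45.0
```

```bash
python3 st.py
python3 - <<'E'
from place import *
show([('down',held(9,1))])
E
```

```text
9.27 q [-0.79, 1.1, 1.13, 1.51, -0.17, 1.46, -1.96] p [0.5434, -0.1776, 0.0528] R [[0.775, -0.406, -0.484], [-0.632, -0.497, -0.594], [0.0, 0.767, -0.642]] F [-0.4  0.7 -1.7] w 0.278 gf 44.99233835376799
down [0.543, -0.177, 0.049] mm [-0.4, -3.1, 2.9] w [0.001, 0.001, -0.001] q [-0.79, 1.1, 1.12, 1.52, -0.17, 1.46, -1.96] 0.0 0.0
```

Request:
jog_arm(
  increments=[
    {"tx": 0,"ty": -0.5,"tz": 0.4,"wx": 0,"wy": 0,"wz": 0,"gripper": 0.2},
    {"tx": 0,"ty": -1,"tz": 0.8,"wx": 0,"wy": 0,"wz": 0,"gripper": 0.2},
    {"tx": 0,"ty": -1.5,"tz": 1.2,"wx": 0,"wy": 0,"wz": 0,"gripper": 0.2},
    {"tx": 0,"ty": -2,"tz": 1.6,"wx": 0,"wy": 0,"wz": 0,"gripper": 0.2},
    {"tx": 0,"ty": -2,"tz": 1.6,"wx": 0,"wy": 0,"wz": 0,"gripper": 0.2},
  ],
)

```text
time: 9.68
position: [0.5437, -0.1776, 0.0523]
tool_rot: [2.159, -0.769, -0.358]
ft_force: [-0.6, 4.0, 8.7]
grip_width: 0.287
grip_force: 45.0
```

Request:
jog_arm(
  increments=[
    {"tx": 0,"ty": -0.5,"tz": 0.4,"wx": 0,"wy": 0,"wz": 0,"gripper": 0.2},
    {"tx": 0,"ty": -1,"tz": 0.8,"wx": 0,"wy": 0,"wz": 0,"gripper": 0.2},
    {"tx": 0,"ty": -1.5,"tz": 1.2,"wx": 0,"wy": 0,"wz": 0,"gripper": 0.2},
    {"tx": 0,"ty": -1.5,"tz": 1.2,"wx": 0,"wy": 0,"wz": 0,"gripper": 0.2},
    {"tx": 0,"ty": -1.5,"tz": 1.2,"wx": 0,"wy": 0,"wz": 0,"gripper": 0.2},
  ],
)

```text
time: 10.1
position: [0.5438, -0.1776, 0.0521]
tool_rot: [2.157, -0.769, -0.358]
ft_force: [0.4, 6.6, 14.7]
grip_width: 0.28
grip_force: 45.0
```

Request:
jog_arm(
  increments=[
    {"tx": 0,"ty": 3,"tz": -2.6,"wx": 0,"wy": 0,"wz": 0,"gripper": 0.2},
    {"tx": 0,"ty": 3,"tz": -2.6,"wx": 0,"wy": 0,"wz": 0,"gripper": 0.2},
    {"tx": 0,"ty": -0.1,"tz": -6.4,"wx": 0,"wy": 0,"wz": 0,"gripper": 0.2},
    {"tx": 0,"ty": -0.8,"tz": -5.7,"wx": 0,"wy": 0,"wz": 0,"gripper": 0.2},
    {"tx": 0,"ty": -1.6,"tz": -5,"wx": 0,"wy": 0,"wz": 0,"gripper": 0.2},
  ],
)

```text
time: 10.52
position: [0.5467, -0.1737, 0.0515]
tool_rot: [2.159, -0.769, -0.359]
ft_force: [0.2, 5.2, 10.0]
grip_width: 0.281
grip_force: 45.0
```

Request:
jog_arm(
  increments=[
    {"tx": 0,"ty": 0,"tz": 0,"wx": 0,"wy": 0,"wz": 0,"gripper": 0.2},
    {"tx": 0,"ty": 0,"tz": 0,"wx": 0,"wy": 0,"wz": 0,"gripper": 0.2},
    {"tx": 0,"ty": -0.4,"tz": 0.3,"wx": 0,"wy": 0,"wz": 0,"gripper": 0.2},
    {"tx": 0,"ty": -0.8,"tz": 0.6,"wx": 0,"wy": 0,"wz": 0,"gripper": 0.2},
    {"tx": 0,"ty": -0.8,"tz": 0.6,"wx": 0,"wy": 0,"wz": 0,"gripper": 0.2},
  ],
)

```text
time: 10.93
position: [0.5467, -0.1736, 0.0514]
tool_rot: [2.158, -0.769, -0.359]
ft_force: [0.3, 4.3, 10.5]
grip_width: 0.285
grip_force: 45.0
```

Request:
jog_arm(
  increments=[
    {"tx": 0,"ty": -0.4,"tz": 0.3,"wx": 0,"wy": 0,"wz": 0,"gripper": 0.2},
    {"tx": 0,"ty": -0.8,"tz": 0.6,"wx": 0,"wy": 0,"wz": 0,"gripper": 0.2},
    {"tx": 0,"ty": -1.2,"tz": 0.9,"wx": 0,"wy": 0,"wz": 0,"gripper": 0.2},
    {"tx": 0,"ty": -1.2,"tz": 0.9,"wx": 0,"wy": 0,"wz": 0,"gripper": 0.2},
    {"tx": 0,"ty": -1.2,"tz": 0.9,"wx": 0,"wy": 0,"wz": 0,"gripper": 0.2},
  ],
)

```text
time: 11.35
position: [0.5469, -0.1736, 0.0512]
tool_rot: [2.157, -0.769, -0.359]
ft_force: [-0.0, 7.0, 13.9]
grip_width: 0.284
grip_force: 45.0
```

```bash
python3 st.py
python3 - <<'E'
from place import *
for x0 in(-12,-19): show([('down',held(9,0,x0=x0))])
E
```

```text
11.35 q [-0.79, 1.1, 1.12, 1.5, -0.17, 1.47, -1.96] p [0.5469, -0.1736, 0.0512] R [[0.775, -0.405, -0.486], [-0.632, -0.495, -0.597], [0.001, 0.769, -0.639]] F [-0.   7.  13.9] w 0.284 gf 45.00728356651962
down [0.543, -0.177, 0.048] mm [-0.5, 0.7, 6.5] w [0.005, 0.001, -0.002] q [-0.79, 1.1, 1.12, 1.52, -0.18, 1.46, -1.96] 0.0 0.0
down [0.546, -0.173, 0.052] mm [-0.5, 0.7, -0.5] w [0.005, 0.001, -0.002] q [-0.79, 1.1, 1.12, 1.5, -0.17, 1.47, -1.96] 0.0 0.0
```

Floor contact is confirmed, with the edge about 9 mm from the wall. I'll ease the grip open, keep the lower finger under the plate, and draw back to the plate's end.

Request:
jog_arm(
  increments=[
    {"tx": 0,"ty": 0.5,"tz": 0,"wx": 0,"wy": 0,"wz": 0,"gripper": 0.32},
    {"tx": 0,"ty": 1,"tz": 0,"wx": 0,"wy": 0,"wz": 0,"gripper": 0.34},
    {"tx": 0,"ty": 1,"tz": 0,"wx": 0,"wy": 0,"wz": 0,"gripper": 0.36},
    {"tx": 0,"ty": 1,"tz": 0,"wx": 0,"wy": 0,"wz": 0,"gripper": 0.38},
    {"tx": 0,"ty": 1,"tz": 0,"wx": 0,"wy": 0,"wz": 0,"gripper": 0.38},
  ],
)

```text
time: 11.77
position: [0.546, -0.1742, 0.0479]
tool_rot: [2.161, -0.77, -0.359]
ft_force: [-0.2, -0.4, -0.6]
grip_width: 0.376
grip_force: 0.3
```

```bash
python3 st.py
python3 - <<'E'
from place import *
show([('k20',prop(37.3,40,33,20,8)),('k10',prop(37.3,40,33,10,8)),('w60',prop(37.3,40,60,10,8))])
E
```

```text
11.77 q [-0.79, 1.1, 1.12, 1.51, -0.18, 1.47, -1.96] p [0.546, -0.1742, 0.0479] R [[0.775, -0.406, -0.485], [-0.632, -0.498, -0.594], [-0.0, 0.766, -0.642]] F [-0.2 -0.4 -0.6] w 0.376 gf 0.3161609185508496
k20 [0.547, -0.172, 0.054] mm [-0.3, 3.3, -6.1] w [0.001, 0.002, -0.001] q [-0.79, 1.1, 1.12, 1.5, -0.17, 1.47, -1.96] 0.0 0.0
k10 [0.552, -0.166, 0.061] mm [-0.3, 3.3, -16.1] w [0.001, 0.002, -0.001] q [-0.79, 1.09, 1.12, 1.48, -0.17, 1.49, -1.96] 0.0 0.0
w60 [0.547, -0.173, 0.071] mm [-0.3, 16.8, -16.1] w [0.001, 0.002, -0.001] q [-0.79, 1.07, 1.13, 1.5, -0.15, 1.49, -1.96] 0.0 0.0
```

Request:
jog_arm(
  increments=[
    {"tx": 0,"ty": 0,"tz": -3,"wx": 0,"wy": 0,"wz": 0,"gripper": 0.38},
    {"tx": 0,"ty": 0,"tz": -6,"wx": 0,"wy": 0,"wz": 0,"gripper": 0.38},
    {"tx": 0,"ty": 0,"tz": -9,"wx": 0,"wy": 0,"wz": 0,"gripper": 0.38},
    {"tx": 0,"ty": 0,"tz": -12,"wx": 0,"wy": 0,"wz": 0,"gripper": 0.38},
    {"tx": 0,"ty": 0,"tz": -14,"wx": 0,"wy": 0,"wz": 0,"gripper": 0.38},
  ],
)

```text
time: 12.18
position: [0.5534, -0.1655, 0.0577]
tool_rot: [2.162, -0.769, -0.358]
ft_force: [-0.0, 0.6, -0.2]
grip_width: 0.381
grip_force: 0.3
```

Request:
jog_arm(
  increments=[
    {"tx": 0,"ty": 2,"tz": 0,"wx": 0,"wy": 0,"wz": 0,"gripper": 0.43},
    {"tx": 0,"ty": 4.5,"tz": 0,"wx": 0,"wy": 0,"wz": 0,"gripper": 0.49},
    {"tx": 0,"ty": 7,"tz": 0,"wx": 0,"wy": 0,"wz": 0,"gripper": 0.55},
    {"tx": 0,"ty": 9.5,"tz": 0,"wx": 0,"wy": 0,"wz": 0,"gripper": 0.61},
    {"tx": 0,"ty": 12,"tz": 0,"wx": 0,"wy": 0,"wz": 0,"gripper": 0.66},
  ],
)

```text
time: 12.6
position: [0.548, -0.172, 0.0669]
tool_rot: [2.161, -0.77, -0.359]
ft_force: [0.9, 1.0, -0.7]
grip_width: 0.603
grip_force: 0.4
```

```bash
python3 st.py
python3 - <<'E'
from place import *
s=ctrl.get_state();w=s['grip_width']*87
# where is the lower inner fingertip
R=Rn.from_rotvec(s['tool_rot']).as_matrix();I=s['position']-R[:,1]*w/2000;d=I-wall;print('I s,h',d@tx*1000,d[2]*1000,'phi',np.degrees(np.arcsin(-R[2,2])),'Fz',s['ft_force'])
print(vision.spot_in('top','cover'),vision.spot_in('top','rack'))
show([(str((t,f)),prop(t,f,w,10,8*np.tan(np.radians(t))+1)) for t,f in((36,40),(29,48),(23,54),(17,60),(11.5,65))])
m=cam('scene');cv2.imwrite('pics/s7.png',cv2.resize(m['color'][190:290,250:410],None,fx=5,fy=5,interpolation=cv2.INTER_CUBIC))
E
```

```text
12.6 q [-0.79, 1.08, 1.13, 1.5, -0.16, 1.49, -1.96] p [0.548, -0.172, 0.0669] R [[0.775, -0.406, -0.484], [-0.632, -0.498, -0.594], [0.0, 0.766, -0.642]] F [ 0.9  1.  -0.7] w 0.603 gf 0.43027063831686974
I s,h 66.9496958472804 43.75727377323801 phi 39.97702696661305 Fz [ 0.92343645  1.04019044 -0.69065969]
[] [{'bbox': [267.1, 227.7, 301.9, 259.0], 'conf': 0.68}]
(36, 40) [0.548, -0.171, 0.067] mm [-0.4, -1.2, -0.7] w [0.001, 0.002, -0.002] q [-0.79, 1.08, 1.13, 1.5, -0.16, 1.49, -1.96] 0.0 0.0
(29, 48) [0.55, -0.169, 0.054] mm [-0.4, -12.2, 5.3] w [0.14, 0.001, -0.002] q [-0.79, 1.0, 1.13, 1.56, -0.22, 1.41, -1.93] 0.0 0.0
(23, 54) [0.551, -0.168, 0.044] mm [-0.4, -21.7, 10.7] w [0.245, 0.001, -0.002] q [-0.78, 0.95, 1.12, 1.6, -0.26, 1.34, -1.91] 0.0 0.0
(17, 60) [0.552, -0.166, 0.032] mm [-0.4, -31.3, 16.8] w [0.35, 0.001, -0.002] q [-0.76, 0.89, 1.11, 1.65, -0.31, 1.28, -1.87] 0.0 0.0
(11.5, 65) [0.553, -0.166, 0.022] mm [-0.4, -39.8, 22.8] w [0.437, 0.001, -0.002] q [-0.74, 0.83, 1.09, 1.7, -0.34, 1.22, -1.84] 0.0 0.0
```

The lower finger carries the plate end exactly as modelled. I'll lower it while steepening the tool.

Request:
jog_arm(
  increments=[
    {"tx": 0,"ty": 0,"tz": 1,"wx": 0.03,"wy": 0,"wz": 0,"gripper": 0.66},
    {"tx": 0,"ty": 0,"tz": 2.3,"wx": 0.06,"wy": 0,"wz": 0,"gripper": 0.7},
    {"tx": 0,"ty": -1,"tz": 3.6,"wx": 0.09,"wy": 0,"wz": 0,"gripper": 0.76},
    {"tx": 0,"ty": -3,"tz": 5,"wx": 0.12,"wy": 0,"wz": 0,"gripper": 0.76},
    {"tx": 0,"ty": -5.5,"tz": 6.2,"wx": 0.14,"wy": 0,"wz": 0,"gripper": 0.76},
  ],
)

```text
time: 13.17
position: [0.547, -0.1734, 0.059]
tool_rot: [2.294, -0.82, -0.312]
ft_force: [0.5, 0.9, 0.1]
grip_width: 0.75
grip_force: 0.4
```

```bash
cat > lo.py <<'E'
from place import *
s=ctrl.get_state();w=s['grip_width']*87
R=Rn.from_rotvec(s['tool_rot']).as_matrix();I=s['position']-R[:,1]*w/2000;d=I-wall;print('I s,h',(d@tx*1000).round(1),(d[2]*1000).round(1),'phi',np.degrees(np.arcsin(-R[2,2])).round(1),'F',s['ft_force'],'w',w,s['grip_force'])
show([(str((t,f)),prop(t,f,66,10,8*np.tan(np.radians(t))+1)) for t,f in((29,48),(23,54),(17,60),(11.5,65))])
E
python3 lo.py
```

```text
I s,h 72.7 34.2 phi 48.2 F [0.52740511 0.9044471  0.06657898] w 65.27239013016536 0.4156283545307815
(29, 48) [0.547, -0.173, 0.059] mm [-0.5, -0.2, -0.0] w [-0.004, 0.002, -0.003] q [-0.79, 0.99, 1.13, 1.56, -0.21, 1.41, -1.93] 0.0 0.0
(23, 54) [0.548, -0.172, 0.048] mm [-0.5, -8.9, 7.4] w [0.101, 0.001, -0.003] q [-0.78, 0.94, 1.13, 1.61, -0.26, 1.34, -1.9] 0.0 0.0
(17, 60) [0.548, -0.171, 0.036] mm [-0.6, -17.6, 15.5] w [0.206, 0.001, -0.003] q [-0.76, 0.88, 1.12, 1.66, -0.3, 1.28, -1.87] 0.0 0.0
(11.5, 65) [0.549, -0.17, 0.025] mm [-0.6, -25.3, 23.2] w [0.293, 0.001, -0.003] q [-0.74, 0.82, 1.1, 1.7, -0.34, 1.22, -1.84] 0.0 0.0
```

Request:
jog_arm(
  increments=[
    {"tx": 0,"ty": -3.5,"tz": 3,"wx": 0.04,"wy": 0,"wz": 0,"gripper": 0.76},
    {"tx": 0,"ty": -7,"tz": 6,"wx": 0.08,"wy": 0,"wz": 0,"gripper": 0.76},
    {"tx": 0,"ty": -10.5,"tz": 9,"wx": 0.12,"wy": 0,"wz": 0,"gripper": 0.76},
    {"tx": 0,"ty": -14,"tz": 12,"wx": 0.165,"wy": 0,"wz": 0,"gripper": 0.76},
    {"tx": 0,"ty": -17.6,"tz": 15.5,"wx": 0.206,"wy": 0,"wz": 0,"gripper": 0.76},
  ],
)

```text
time: 13.58
position: [0.5494, -0.1703, 0.0348]
tool_rot: [2.486, -0.885, -0.236]
ft_force: [0.2, 0.8, 0.1]
grip_width: 0.763
grip_force: 0.6
```

```bash
python3 lo.py
```

```text
I s,h 81.0 15.2 phi 60.1 F [0.16478898 0.82196044 0.14090618] w 66.42035413875941 0.5899468436837196
(29, 48) [0.547, -0.173, 0.059] mm [-0.4, 15.2, -19.0] w [-0.21, 0.0, -0.002] q [-0.79, 0.99, 1.13, 1.56, -0.21, 1.41, -1.92] 0.0 0.0
(23, 54) [0.548, -0.172, 0.048] mm [-0.4, 8.2, -9.9] w [-0.106, 0.0, -0.002] q [-0.78, 0.94, 1.13, 1.61, -0.26, 1.34, -1.9] 0.0 0.0
(17, 60) [0.548, -0.171, 0.036] mm [-0.4, 1.4, -0.2] w [-0.001, 0.0, -0.002] q [-0.76, 0.88, 1.12, 1.66, -0.31, 1.28, -1.87] 0.0 0.0
(11.5, 65) [0.549, -0.17, 0.025] mm [-0.4, -4.6, 8.9] w [0.086, 0.0, -0.002] q [-0.74, 0.82, 1.1, 1.7, -0.34, 1.22, -1.84] 0.0 0.0
```

Request:
jog_arm(
  increments=[
    {"tx": 0,"ty": -0.8,"tz": 1.5,"wx": 0.017,"wy": 0,"wz": 0,"gripper": 0.76},
    {"tx": 0,"ty": -1.6,"tz": 3,"wx": 0.034,"wy": 0,"wz": 0,"gripper": 0.76},
    {"tx": 0,"ty": -2.4,"tz": 4.5,"wx": 0.052,"wy": 0,"wz": 0,"gripper": 0.76},
    {"tx": 0,"ty": -3.2,"tz": 6,"wx": 0.07,"wy": 0,"wz": 0,"gripper": 0.76},
    {"tx": 0,"ty": -4,"tz": 7,"wx": 0.086,"wy": 0,"wz": 0,"gripper": 0.76},
  ],
)

```text
time: 14.0
position: [0.5491, -0.1704, 0.0267]
tool_rot: [2.563, -0.912, -0.204]
ft_force: [1.1, 1.6, 0.4]
grip_width: 0.761
grip_force: 0.7
```

Request:
jog_arm(
  increments=[
    {"tx": 0,"ty": -2.7,"tz": -1.3,"wx": 0,"wy": 0,"wz": 0,"gripper": 0.76},
    {"tx": 0,"ty": -5.4,"tz": -2.5,"wx": 0,"wy": 0,"wz": 0,"gripper": 0.76},
    {"tx": 0,"ty": -8.1,"tz": -3.8,"wx": 0,"wy": 0,"wz": 0,"gripper": 0.76},
    {"tx": 0,"ty": -11,"tz": -5,"wx": 0,"wy": 0,"wz": 0,"gripper": 0.76},
    {"tx": 0,"ty": -15,"tz": -7,"wx": 0,"wy": 0,"wz": 0,"gripper": 0.76},
  ],
)

```text
time: 14.42
position: [0.5596, -0.1578, 0.0269]
tool_rot: [2.56, -0.911, -0.205]
ft_force: [1.6, -0.1, 0.1]
grip_width: 0.76
grip_force: 0.0
```

```bash
python3 lo.py|head -1;python3 st.py
```

```text
I s,h 98.3 9.8 phi 64.7 F [ 1.58952874 -0.12946618  0.09631014] w 66.0965720618156 0.0
14.42 q [-0.75, 0.84, 1.1, 1.67, -0.35, 1.24, -1.85] p [0.5596, -0.1578, 0.0269] R [[0.775, -0.571, -0.27], [-0.632, -0.7, -0.332], [0.0, 0.428, -0.904]] F [ 1.6 -0.1  0.1] w 0.76 gf 0.0
```

Request:
jog_arm(
  increments=[
    {"tx": 0,"ty": 6,"tz": -13,"wx": 0,"wy": 0,"wz": 0,"gripper": 0.76},
    {"tx": 0,"ty": 15,"tz": -31,"wx": 0,"wy": 0,"wz": 0,"gripper": 0.76},
    {"tx": 0,"ty": 26,"tz": -54,"wx": 0,"wy": 0,"wz": 0,"gripper": 0.85},
    {"tx": 0,"ty": 38,"tz": -81,"wx": 0,"wy": 0,"wz": 0,"gripper": 1.0},
    {"tx": 0,"ty": 47,"tz": -99,"wx": 0,"wy": 0,"wz": 0,"gripper": 1.0},
  ],
)

```text
time: 14.83
position: [0.56, -0.1588, 0.1401]
tool_rot: [2.56, -0.913, -0.201]
ft_force: [0.4, -0.1, -0.2]
grip_width: 0.908
grip_force: 0.0
```

Request:
jog_arm(
  increments=[
    {"tx": 0,"ty": 5,"tz": -10,"wx": 0.11,"wy": 0,"wz": 0,"gripper": 1.0},
    {"tx": 0,"ty": 10,"tz": -20,"wx": 0.22,"wy": 0,"wz": 0,"gripper": 1.0},
    {"tx": 0,"ty": 15,"tz": -30,"wx": 0.33,"wy": 0,"wz": 0,"gripper": 1.0},
    {"tx": 0,"ty": 20,"tz": -40,"wx": 0.441,"wy": 0,"wz": 0,"gripper": 1.0},
    {"tx": 0,"ty": 20,"tz": -40,"wx": 0.441,"wy": 0,"wz": 0,"gripper": 1.0},
  ],
)

```text
time: 15.25
position: [0.5563, -0.1664, 0.1861]
tool_rot: [-2.948, 1.069, -0.011]
ft_force: [-0.5, -1.9, 0.0]
grip_width: 0.995
grip_force: 0.0
```

```bash
python3 st.py
python3 - <<'E'
from h import *
m=cam('wrist');a=m['color'];np.savez('w8.npz',E=m['E'],K=m['K'],D=m['D']);cv2.imwrite('pics/w8raw.png',a)
for t in('rack','cover','tray','adapter_1'):print(t,[(np.round(x['bbox']).tolist(),round(x['conf'],2)) for x in vision.spot_in('wrist',t)][:3])
b=vision.get_image('scene')['color'][190:290,260:420]
o=np.zeros((600,640,3),np.uint8);o[:400]=a;o[400:600,:320]=cv2.resize(b,(320,200),interpolation=cv2.INTER_CUBIC)
cv2.imwrite('pics/w8.png',o)
E
```

```text
15.25 q [-0.72, 0.36, 1.19, 1.72, -0.35, 1.3, -1.72] p [0.5563, -0.1664, 0.1861] R [[0.768, -0.641, 0.009], [-0.641, -0.768, 0.003], [0.005, -0.008, -1.0]] F [-0.5 -1.9  0. ] w 0.995 gf 0.0
rack [([295.0, 159.0, 381.0, 219.0], 0.67)]
cover [([290.0, 157.0, 348.0, 214.0], 0.67)]
tray [([260.0, 131.0, 383.0, 230.0], 0.8)]
adapter_1 [([288.0, 155.0, 302.0, 213.0], 0.32)]
```

View pics/w8.png

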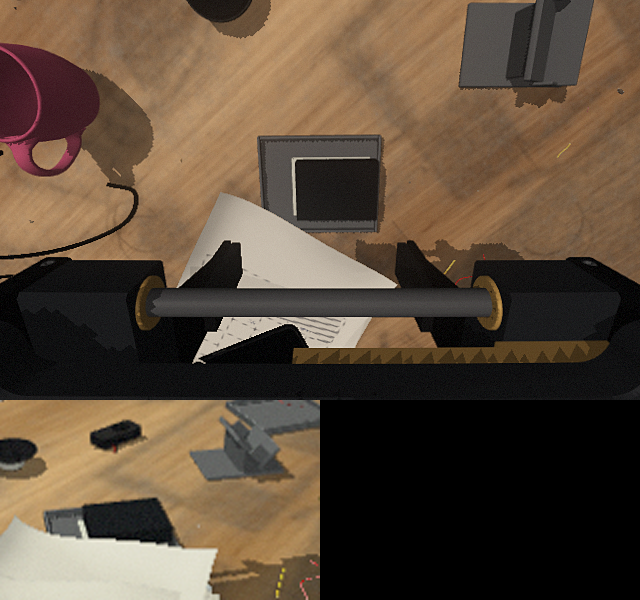

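The picture shows the rack lying flat in the tray at (297–379, 159–220), with the cover underneath showing a few mm at left and top. Nothing has spilled, and the mug and speakers are undisturbed. Next I measure the rack for the width grip.

```bash
cat > rk.py <<'E'
from place import *
w=np.load('w8.npz');m=dict(K=w['K'],D=w['D'],E=w['E']);a=cv2.imread('pics/w8raw.png')
g=(a.max(2)<45).astype(np.uint8);g[:150]=0;g[230:]=0;g[:,:285]=0;g[:,392:]=0
g=cv2.morphologyEx(g,cv2.MORPH_OPEN,np.ones((7,7)))
c=max(cv2.findContours(g,0,2)[0],key=cv2.contourArea);b=cv2.boxPoints(cv2.minAreaRect(c));print(b.round(1).tolist())
P=onz(m,b,.028);print(P.round(4).tolist());ce=P.mean(0);e=[P[1]-P[0],P[2]-P[1]];e.sort(key=np.linalg.norm)
print('sides',[np.linalg.norm(v) for v in e]);yaw=np.arctan2(e[1][1],e[1][0])%np.pi;print('centre',ce,'yaw',np.degrees(yaw),'s',(ce-wall)@tx)
np.save('rc.npy',np.r_[ce[:2],yaw])
def tdown(yaw): # tool x along +rack long (pointing yaw) as nearest to now
    s=ctrl.get_state();x0=Rn.from_rotvec(s['tool_rot']).as_matrix()[:,0]
    y=np.array([np.cos(yaw),np.sin(yaw),0]);z=-ez
    # tool y across the rack width
    v=np.array([-np.sin(yaw),np.cos(yaw),0]);c=[np.c_[np.cross(q,z),q,z] for q in(v,-v)]
    R0=Rn.from_rotvec(s['tool_rot']).as_matrix();return c
xr=np.array([np.cos(yaw),np.sin(yaw),0])  # away from -x wall
for R in tdown(yaw):
    for z in(.07,.013): show([(str(z),(np.r_[ce[:2],z]-xr*.004,R))])
E
python3 rk.py
```

```text
[[295.0, 159.0], [378.0, 159.0], [378.0, 219.0], [295.0, 219.0]]
[[0.5947, -0.1671, 0.028], [0.5413, -0.2315, 0.028], [0.4897, -0.1931, 0.028], [0.5462, -0.1249, 0.028]]
sides [np.float64(0.06430943003906212), np.float64(0.08364031630564303)]
centre [ 0.54296358 -0.17915699  0.028     ] yaw 50.30625222476798 s 0.04135619019009857
0.07 [0.54, -0.182, 0.07] mm [1.4, 31.0, 110.4] w [0.003, -0.002, 1.583] q [-0.51, 0.64, 1.21, 1.87, -0.82, 1.21, -2.66] 34.0 13.4
0.013 [0.54, -0.182, 0.013] mm [1.4, 30.8, 167.4] w [0.003, -0.002, 1.583] q [-0.55, 0.73, 1.21, 1.93, -0.92, 1.12, -2.66] 25.0 9.8
0.07 [0.54, -0.182, 0.07] mm [1.4, 31.0, 110.4] w [0.002, 0.003, -1.559] q [-0.42, 0.36, 0.82, 1.85, -0.3, 1.06, -0.17] 0.0 0.0
0.013 [0.54, -0.182, 0.013] mm [1.4, 30.8, 167.4] w [0.002, 0.003, -1.559] q [-0.34, 0.43, 0.74, 1.89, -0.35, 0.96, -0.13] 0.0 0.0
```

Request:
jog_arm(
  increments=[
    {"tx": 0,"ty": 6,"tz": 0,"wx": 0,"wy": 0,"wz": -0.12,"gripper": 0.87},
    {"tx": 0,"ty": 12,"tz": 0,"wx": 0,"wy": 0,"wz": -0.24,"gripper": 0.87},
    {"tx": 1,"ty": 18,"tz": 0,"wx": 0,"wy": 0,"wz": -0.36,"gripper": 0.87},
    {"tx": 1,"ty": 25,"tz": 0,"wx": 0,"wy": 0,"wz": -0.48,"gripper": 0.87},
    {"tx": 1,"ty": 31,"tz": 0,"wx": 0,"wy": 0,"wz": -0.6,"gripper": 0.87},
  ],
)

```text
time: 15.97
position: [0.5399, -0.1827, 0.1802]
tool_rot: [3.137, -0.119, -0.004]
ft_force: [-0.2, 0.4, 0.3]
grip_width: 0.87
grip_force: 0.0
```

Request:
jog_arm(
  increments=[
    {"tx": 0,"ty": 0,"tz": 0,"wx": 0,"wy": 0,"wz": -0.12,"gripper": 0.87},
    {"tx": 0,"ty": 0,"tz": 0,"wx": 0,"wy": 0,"wz": -0.24,"gripper": 0.87},
    {"tx": 0,"ty": 0,"tz": 0,"wx": 0,"wy": 0,"wz": -0.36,"gripper": 0.87},
    {"tx": 0,"ty": 0,"tz": 0,"wx": 0,"wy": 0,"wz": -0.48,"gripper": 0.87},
    {"tx": 0,"ty": 0,"tz": 0,"wx": 0,"wy": 0,"wz": -0.6,"gripper": 0.87},
  ],
)

```text
time: 16.38
position: [0.5401, -0.1823, 0.1801]
tool_rot: [3.033, 0.814, -0.005]
ft_force: [0.4, 0.1, -0.2]
grip_width: 0.87
grip_force: 0.0
```

Request:
jog_arm(
  increments=[
    {"tx": 0,"ty": 0,"tz": 0,"wx": 0,"wy": 0,"wz": -0.12,"gripper": 0.87},
    {"tx": 0,"ty": 0,"tz": 0,"wx": 0,"wy": 0,"wz": -0.24,"gripper": 0.87},
    {"tx": 0,"ty": 0,"tz": 0,"wx": 0,"wy": 0,"wz": -0.359,"gripper": 0.87},
    {"tx": 0,"ty": 0,"tz": 0,"wx": 0,"wy": 0,"wz": -0.359,"gripper": 0.87},
    {"tx": 0,"ty": 0,"tz": 0,"wx": 0,"wy": 0,"wz": -0.359,"gripper": 0.87},
  ],
)

```text
time: 16.8
position: [0.5401, -0.1827, 0.1803]
tool_rot: [2.847, 1.328, -0.004]
ft_force: [-0.0, 1.5, -0.1]
grip_width: 0.874
grip_force: 0.0
```

```bash
cat > d.py <<'E'
from place import *
c=np.load('rc.npy');yaw=np.radians(50.6);v=np.array([np.sin(yaw),-np.cos(yaw),0]);s=ctrl.get_state();R0=Rn.from_rotvec(s['tool_rot']).as_matrix()
v=v*np.sign(v@R0[:,1]);R=np.c_[np.cross(v,-ez),v,-ez];xr=np.array([np.cos(yaw),np.sin(yaw),0])
show([(str(z),(np.r_[c[:2],z]-xr*.004,R)) for z in(.06,.0135)],s)
E
python3 st.py; python3 d.py
python3 - <<'E'
from h import *
m=cam('wrist');cv2.imwrite('pics/w9raw.png',m['color']);a=m['color']
np.savez('w9.npz',E=m['E'],K=m['K'],D=m['D'])
print(vision.spot_in('wrist','rack')[:2])
E
```

```text
16.8 q [-0.5, 0.24, 0.9, 1.74, -0.19, 1.26, -0.25] p [0.5401, -0.1827, 0.1803] R [[0.642, 0.766, -0.002], [0.766, -0.642, -0.001], [-0.002, -0.001, -1.0]] F [-0.   1.5 -0.1] w 0.874 gf 0.0
0.06 [0.54, -0.182, 0.06] mm [0.8, 0.1, 120.3] w [-0.001, 0.002, -0.01] q [-0.42, 0.38, 0.83, 1.86, -0.32, 1.04, -0.15] 0.0 0.0
0.0135 [0.54, -0.182, 0.014] mm [1.0, 0.1, 166.8] w [-0.001, 0.002, -0.01] q [-0.38, 0.44, 0.79, 1.89, -0.38, 0.96, -0.1] 0.0 0.0
[{'bbox': [286.8, 137.0, 348.8, 221.6], 'conf': 0.88}]
```

Request:
jog_arm(
  increments=[
    {"tx": 0.2,"ty": 0,"tz": 30,"wx": 0,"wy": 0,"wz": -0.01,"gripper": 0.87},
    {"tx": 0.5,"ty": 0,"tz": 60,"wx": 0,"wy": 0,"wz": -0.01,"gripper": 0.87},
    {"tx": 1,"ty": 0,"tz": 90,"wx": 0,"wy": 0,"wz": -0.01,"gripper": 0.87},
    {"tx": 1,"ty": 0,"tz": 112,"wx": 0,"wy": 0,"wz": -0.01,"gripper": 0.87},
    {"tx": 1,"ty": 0,"tz": 120,"wx": 0,"wy": 0,"wz": -0.01,"gripper": 0.87},
  ],
)

```text
time: 17.32
position: [0.5381, -0.1817, 0.0576]
tool_rot: [-2.838, -1.342, 0.009]
ft_force: [0.1, -0.0, -0.5]
grip_width: 0.868
grip_force: 0.0
```

Request:
jog_arm(
  increments=[
    {"tx": 0,"ty": 0,"tz": 10,"wx": 0,"wy": 0,"wz": 0,"gripper": 0.87},
    {"tx": 0,"ty": 0,"tz": 22,"wx": 0,"wy": 0,"wz": 0,"gripper": 0.87},
    {"tx": 0,"ty": 0,"tz": 33,"wx": 0,"wy": 0,"wz": 0,"gripper": 0.87},
    {"tx": 0,"ty": 0,"tz": 41,"wx": 0,"wy": 0,"wz": 0,"gripper": 0.87},
    {"tx": 0,"ty": 0,"tz": 45,"wx": 0,"wy": 0,"wz": 0,"gripper": 0.87},
  ],
)

```text
time: 17.73
position: [0.5403, -0.1826, 0.0154]
tool_rot: [-2.839, -1.345, 0.001]
ft_force: [-0.6, 0.4, -0.0]
grip_width: 0.868
grip_force: 0.0
```

```bash
python3 st.py; python3 d.py
```

```text
17.73 q [-0.39, 0.45, 0.8, 1.89, -0.38, 0.97, -0.1] p [0.5403, -0.1826, 0.0154] R [[0.633, 0.774, -0.001], [0.774, -0.633, -0.0], [-0.001, -0.0, -1.0]] F [-0.6  0.4 -0. ] w 0.868 gf 0.0
0.06 [0.54, -0.182, 0.06] mm [0.3, -0.1, -44.6] w [-0.0, 0.001, 0.002] q [-0.43, 0.38, 0.84, 1.86, -0.33, 1.04, -0.14] 0.0 0.0
0.0135 [0.54, -0.182, 0.014] mm [0.3, -0.1, 1.9] w [-0.0, 0.001, 0.002] q [-0.39, 0.45, 0.8, 1.89, -0.39, 0.97, -0.1] 0.0 0.0
```

Request:
jog_arm(
  increments=[
    {"tx": 0,"ty": 0,"tz": 1,"wx": 0,"wy": 0,"wz": 0,"gripper": 0.8},
    {"tx": 0,"ty": 0,"tz": 1.5,"wx": 0,"wy": 0,"wz": 0,"gripper": 0.75},
    {"tx": 0,"ty": 0,"tz": 1.5,"wx": 0,"wy": 0,"wz": 0,"gripper": 0.65},
    {"tx": 0,"ty": 0,"tz": 1.5,"wx": 0,"wy": 0,"wz": 0,"gripper": 0.65},
    {"tx": 0,"ty": 0,"tz": 1.5,"wx": 0,"wy": 0,"wz": 0,"gripper": 0.65},
  ],
  grip_force=25,
)

```text
time: 18.15
position: [0.5408, -0.1828, 0.0152]
tool_rot: [2.839, 1.345, 0.001]
ft_force: [-0.5, -0.1, 0.9]
grip_width: 0.721
grip_force: 25.0
```

Request:
jog_arm(
  increments=[
    {"tx": 0,"ty": 0,"tz": 0,"wx": 0,"wy": 0,"wz": 0,"gripper": 0.65},
    {"tx": 0,"ty": 0,"tz": -2,"wx": 0,"wy": 0,"wz": 0,"gripper": 0.65},
    {"tx": 0,"ty": 0,"tz": -4,"wx": 0,"wy": 0,"wz": 0,"gripper": 0.65},
    {"tx": 0,"ty": 0,"tz": -7,"wx": 0,"wy": 0,"wz": 0,"gripper": 0.65},
    {"tx": 0,"ty": 0,"tz": -10,"wx": 0,"wy": 0,"wz": 0,"gripper": 0.65},
  ],
)

```text
time: 18.57
position: [0.5405, -0.1827, 0.025]
tool_rot: [2.839, 1.345, -0.0]
ft_force: [-0.6, -0.5, -0.2]
grip_width: 0.722
grip_force: 25.0
```

```bash
python3 st.py
```

```text
18.57 q [-0.4, 0.43, 0.81, 1.88, -0.37, 0.98, -0.11] p [0.5405, -0.1827, 0.025] R [[0.633, 0.774, -0.0], [0.774, -0.633, -0.0], [-0.0, 0.0, -1.0]] F [-0.6 -0.5 -0.2] w 0.722 gf 24.9864312261343
```

Request:
jog_arm(
  increments=[
    {"tx": 0,"ty": 0,"tz": -12,"wx": 0,"wy": 0,"wz": 0,"gripper": 0.65},
    {"tx": 0,"ty": 0,"tz": -30,"wx": 0,"wy": 0,"wz": 0,"gripper": 0.65},
    {"tx": 0,"ty": 0,"tz": -55,"wx": 0,"wy": 0,"wz": 0,"gripper": 0.65},
    {"tx": 0,"ty": 0,"tz": -80,"wx": 0,"wy": 0,"wz": 0,"gripper": 0.65},
    {"tx": 0,"ty": 0,"tz": -90,"wx": 0,"wy": 0,"wz": 0,"gripper": 0.65},
  ],
)

```text
time: 18.98
position: [0.5424, -0.1838, 0.1188]
tool_rot: [2.836, 1.343, 0.007]
ft_force: [0.3, -0.2, -1.7]
grip_width: 0.72
grip_force: 25.0
```

```bash
python3 st.py
python3 - <<'E'
from place import *
w=np.load('w8.npz');m=dict(K=w['K'],D=w['D'],E=w['E']);print('wires',onz(m,[(450,270),(462,280),(565,150)],0).round(3).tolist())
s=ctrl.get_state();R=Rn.from_rotvec(s['tool_rot']).as_matrix()
for xy in((.42,-.31),(.40,-.28),(.38,-.34)): show([(str(z),(np.r_[xy,z],R)) for z in(.12,.0075)],s)
T=cam('top');cv2.imwrite('pics/t9.png',T['color']);print(proj(T,[[.42,-.31,0],[.40,-.28,0],[.38,-.34,0]]).round())
print([(t,[(np.round(x['bbox']).tolist(),round(x['conf'],2)) for x in vision.spot_in(c,t)][:4]) for c in('top','wrist') for t in('cover','adapter_1','rack')])
E
```

```text
18.98 q [-0.47, 0.31, 0.88, 1.81, -0.26, 1.14, -0.19] p [0.5424, -0.1838, 0.1188] R [[0.634, 0.773, 0.005], [0.773, -0.634, -0.001], [0.003, 0.005, -1.0]] F [ 0.3 -0.2 -1.7] w 0.72 gf 24.986254200339317
wires [[0.369, -0.219, 0.0], [0.348, -0.223, 0.0], [0.413, -0.395, 0.0]]
0.12 [0.42, -0.31, 0.12] mm [-175.2, -14.6, -1.7] w [0.0, 0.0, 0.0] q [-0.31, 0.18, 0.99, 1.93, -0.17, 1.12, 0.06] 0.0 0.0
0.0075 [0.42, -0.31, 0.008] mm [-175.5, -15.2, 110.8] w [0.0, 0.0, 0.0] q [-0.17, 0.37, 0.87, 2.02, -0.36, 0.91, 0.2] 0.0 0.0
0.12 [0.4, -0.28, 0.12] mm [-164.6, -49.1, -1.8] w [0.0, 0.0, 0.0] q [-0.31, 0.05, 0.9, 2.0, -0.05, 1.1, -0.08] 0.0 0.0
0.0075 [0.4, -0.28, 0.008] mm [-164.9, -49.7, 110.6] w [0.0, 0.0, 0.0] q [-0.18, 0.26, 0.82, 2.09, -0.25, 0.88, 0.09] 0.0 0.0
0.12 [0.38, -0.34, 0.12] mm [-223.7, -26.6, -1.9] w [0.0, 0.0, 0.0] q [-0.27, 0.14, 1.03, 1.95, -0.14, 1.11, 0.13] 0.0 0.0
0.0075 [0.38, -0.34, 0.008] mm [-224.0, -27.1, 110.6] w [0.0, 0.0, 0.0] q [-0.11, 0.34, 0.9, 2.05, -0.35, 0.9, 0.29] 0.0 0.0
[[330. 288.]
 [318. 296.]
 [342. 304.]]
[('cover', []), ('adapter_1', []), ('rack', [([278.0, 238.0, 296.0, 257.0], 0.5)]), ('cover', [([284.0, 131.0, 348.0, 138.0], 0.77)]), ('adapter_1', []), ('rack', [([287.0, 137.0, 349.0, 222.0], 0.88)])]
```

Request:
jog_arm(
  increments=[
    {"tx": -34,"ty": -8,"tz": 0,"wx": 0,"wy": 0,"wz": 0,"gripper": 0.65},
    {"tx": -68,"ty": -16,"tz": 0,"wx": 0,"wy": 0,"wz": 0,"gripper": 0.65},
    {"tx": -102,"ty": -24,"tz": 0,"wx": 0,"wy": 0,"wz": 0,"gripper": 0.65},
    {"tx": -136,"ty": -31,"tz": 0,"wx": 0,"wy": 0,"wz": 0,"gripper": 0.65},
    {"tx": -169,"ty": -38,"tz": 0,"wx": 0,"wy": 0,"wz": 0,"gripper": 0.65},
  ],
)

```text
time: 19.75
position: [0.4018, -0.29, 0.1137]
tool_rot: [-2.838, -1.345, 0.003]
ft_force: [-0.0, -0.4, -0.1]
grip_width: 0.72
grip_force: 25.0
```

Request:
jog_arm(
  increments=[
    {"tx": 0,"ty": 0,"tz": 15,"wx": 0,"wy": 0,"wz": 0,"gripper": 0.65},
    {"tx": 0,"ty": 0,"tz": 40,"wx": 0,"wy": 0,"wz": 0,"gripper": 0.65},
    {"tx": 0,"ty": 0,"tz": 65,"wx": 0,"wy": 0,"wz": 0,"gripper": 0.65},
    {"tx": 0,"ty": 0,"tz": 83,"wx": 0,"wy": 0,"wz": 0,"gripper": 0.65},
    {"tx": 0,"ty": 0,"tz": 95,"wx": 0,"wy": 0,"wz": 0,"gripper": 0.65},
  ],
)

```text
time: 20.17
position: [0.402, -0.2885, 0.0169]
tool_rot: [-2.837, -1.343, 0.006]
ft_force: [0.4, 0.3, -0.5]
grip_width: 0.72
grip_force: 25.0
```

```bash
python3 st.py
```

```text
20.17 q [-0.27, 0.3, 0.94, 2.07, -0.3, 0.92, 0.15] p [0.402, -0.2885, 0.0169] R [[0.634, 0.773, -0.004], [0.774, -0.634, 0.001], [-0.002, -0.004, -1.0]] F [ 0.4  0.3 -0.5] w 0.72 gf 24.987041875720024
```

Expected contact is at about z = 7 mm, so I'll lower 8 mm slowly.

Request:
jog_arm(
  increments=[
    {"tx": 0,"ty": 0,"tz": 2,"wx": 0,"wy": 0,"wz": 0,"gripper": 0.65},
    {"tx": 0,"ty": 0,"tz": 4,"wx": 0,"wy": 0,"wz": 0,"gripper": 0.65},
    {"tx": 0,"ty": 0,"tz": 6,"wx": 0,"wy": 0,"wz": 0,"gripper": 0.65},
    {"tx": 0,"ty": 0,"tz": 7,"wx": 0,"wy": 0,"wz": 0,"gripper": 0.65},
    {"tx": 0,"ty": 0,"tz": 8,"wx": 0,"wy": 0,"wz": 0,"gripper": 0.65},
  ],
)

```text
time: 20.58
position: [0.4047, -0.2897, 0.0124]
tool_rot: [2.838, 1.345, 0.002]
ft_force: [-0.1, 0.0, -0.6]
grip_width: 0.723
grip_force: 25.0
```

Request:
jog_arm(
  increments=[
    {"tx": 0,"ty": 0,"tz": 0.3,"wx": 0,"wy": 0,"wz": 0,"gripper": 0.65},
    {"tx": 0,"ty": 0,"tz": 0.7,"wx": 0,"wy": 0,"wz": 0,"gripper": 0.65},
    {"tx": 0,"ty": 0,"tz": 1,"wx": 0,"wy": 0,"wz": 0,"gripper": 0.65},
    {"tx": 0,"ty": 0,"tz": 1.3,"wx": 0,"wy": 0,"wz": 0,"gripper": 0.65},
    {"tx": 0,"ty": 0,"tz": 1.5,"wx": 0,"wy": 0,"wz": 0,"gripper": 0.65},
  ],
)

```text
time: 21.0
position: [0.4042, -0.2894, 0.0104]
tool_rot: [2.839, 1.345, 0.0]
ft_force: [0.7, 0.7, -1.0]
grip_width: 0.721
grip_force: 25.0
```

Request:
jog_arm(
  increments=[
    {"tx": 0,"ty": 0,"tz": 0.5,"wx": 0,"wy": 0,"wz": 0,"gripper": 0.65},
    {"tx": 0,"ty": 0,"tz": 1,"wx": 0,"wy": 0,"wz": 0,"gripper": 0.65},
    {"tx": 0,"ty": 0,"tz": 1.5,"wx": 0,"wy": 0,"wz": 0,"gripper": 0.65},
    {"tx": 0,"ty": 0,"tz": 2,"wx": 0,"wy": 0,"wz": 0,"gripper": 0.65},
    {"tx": 0,"ty": 0,"tz": 2,"wx": 0,"wy": 0,"wz": 0,"gripper": 0.65},
  ],
)

```text
time: 21.42
position: [0.404, -0.2894, 0.0082]
tool_rot: [2.839, 1.345, -0.0]
ft_force: [-0.8, 0.4, -0.8]
grip_width: 0.719
grip_force: 25.0
```

Request:
jog_arm(
  increments=[
    {"tx": 0,"ty": 0,"tz": 0.4,"wx": 0,"wy": 0,"wz": 0,"gripper": 0.65},
    {"tx": 0,"ty": 0,"tz": 0.8,"wx": 0,"wy": 0,"wz": 0,"gripper": 0.65},
    {"tx": 0,"ty": 0,"tz": 1.2,"wx": 0,"wy": 0,"wz": 0,"gripper": 0.65},
    {"tx": 0,"ty": 0,"tz": 1.5,"wx": 0,"wy": 0,"wz": 0,"gripper": 0.65},
    {"tx": 0,"ty": 0,"tz": 1.5,"wx": 0,"wy": 0,"wz": 0,"gripper": 0.65},
  ],
)

```text
time: 21.83
position: [0.4041, -0.2895, 0.0072]
tool_rot: [-2.839, -1.345, -0.0]
ft_force: [-1.4, 1.5, 5.6]
grip_width: 0.719
grip_force: 25.0
```

Contact. I'll release and rise.

Request:
jog_arm(
  increments=[
    {"tx": 0,"ty": 0,"tz": 0,"wx": 0,"wy": 0,"wz": 0,"gripper": 0.75},
    {"tx": 0,"ty": 0,"tz": 0,"wx": 0,"wy": 0,"wz": 0,"gripper": 0.82},
    {"tx": 0,"ty": 0,"tz": 0,"wx": 0,"wy": 0,"wz": 0,"gripper": 0.88},
    {"tx": 0,"ty": 0,"tz": 0,"wx": 0,"wy": 0,"wz": 0,"gripper": 0.9},
    {"tx": 0,"ty": 0,"tz": -2,"wx": 0,"wy": 0,"wz": 0,"gripper": 0.9},
  ],
)

```text
time: 22.25
position: [0.4038, -0.2893, 0.0085]
tool_rot: [-2.839, -1.345, 0.001]
ft_force: [0.5, -0.5, 0.4]
grip_width: 0.885
grip_force: 0.0
```

Request:
jog_arm(
  increments=[
    {"tx": 0,"ty": 0,"tz": -15,"wx": 0,"wy": 0,"wz": 0,"gripper": 0.9},
    {"tx": 0,"ty": 0,"tz": -45,"wx": 0,"wy": 0,"wz": 0,"gripper": 0.9},
    {"tx": 0,"ty": 0,"tz": -85,"wx": 0,"wy": 0,"wz": 0,"gripper": 0.9},
    {"tx": 0,"ty": 0,"tz": -125,"wx": 0,"wy": 0,"wz": 0,"gripper": 0.9},
    {"tx": 0,"ty": 0,"tz": -165,"wx": 0,"wy": 0,"wz": 0,"gripper": 0.9},
  ],
)

```text
time: 22.67
position: [0.4033, -0.2897, 0.1753]
tool_rot: [2.84, 1.343, -0.001]
ft_force: [0.9, 0.1, -0.2]
grip_width: 0.9
grip_force: 0.0
```

```bash
python3 st.py
python3 - <<'E'
from h import *
a=vision.get_image('wrist')['color'];b=vision.get_image('scene')['color'][185:305,255:425];c=vision.get_image('top')['color'][190:310,240:410]
for n,t in(('wrist','adapter_1'),('wrist','cover'),('top','adapter_1'),('top','rack')):print(n,t,[(np.round(x['bbox']).tolist(),round(x['conf'],2)) for x in vision.spot_in(n,t)][:4])
o=np.zeros((600,800,3),np.uint8);o[:300,:480]=cv2.resize(a[:300],(480,225)).repeat(1,0) if 0 else cv2.resize(a,(480,300))
o[310:310+282,:400]=cv2.resize(b,(400,282),interpolation=cv2.INTER_CUBIC);o[310:310+282,400:800]=cv2.resize(c,(400,282),interpolation=cv2.INTER_CUBIC)
cv2.imwrite('pics/fin.png',o)
E
```

```text
22.67 q [-0.45, -0.0, 1.03, 1.92, 0.0, 1.23, -0.1] p [0.4033, -0.2897, 0.1753] R [[0.634, 0.773, -0.001], [0.773, -0.634, -0.001], [-0.001, -0.0, -1.0]] F [ 0.9  0.1 -0.2] w 0.9 gf 0.0
wrist adapter_1 [([331.0, 0.0, 348.0, 46.0], 0.92), ([353.0, 1.0, 366.0, 46.0], 0.75), ([378.0, 0.0, 390.0, 44.0], 0.65)]
wrist cover [([322.0, 0.0, 396.0, 42.0], 0.55)]
top adapter_1 [([272.0, 240.0, 287.0, 257.0], 0.43), ([280.0, 229.0, 295.0, 242.0], 0.41), ([278.0, 239.0, 291.0, 247.0], 0.38)]
top rack [([301.0, 274.0, 336.0, 300.0], 0.68)]
```

View pics/fin.png

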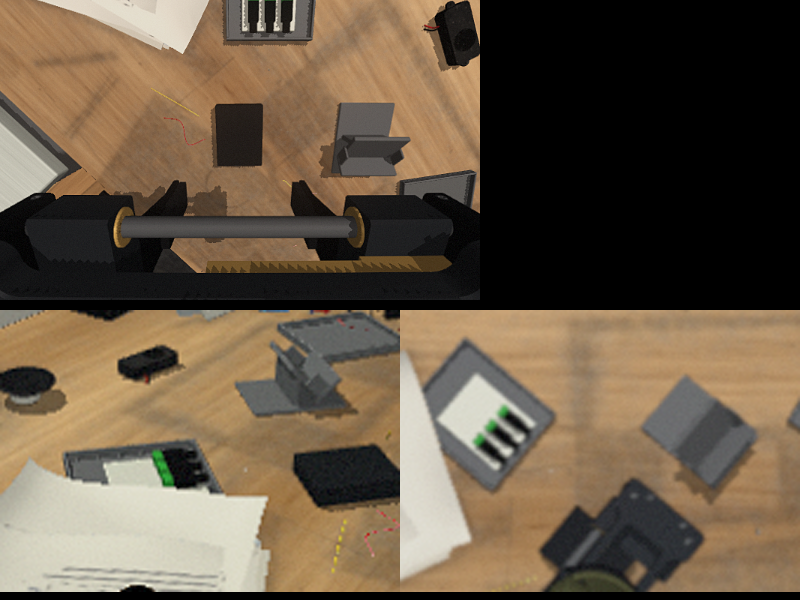

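The final picture shows the cover in the tray with all three adapters on it, at (490,435) in the top part. The rack lies flat on the desk at (240,135), clear of the tray and the stand, and the speakers are undisturbed. I'll hand it in.

```bash
python3 -c "
from bench import ctrl
print(ctrl.close_job())"
```

```text
the job is handed in; nothing more can be done
None
```

The job is handed in at about 23 s on the robot clock: the cover lies in the tray with all three adapters on it, the rack is flat on the desk clear of the tray and stand, and I saw no sign that the mug or speakers moved (the mug was last in view before the rack was lifted off).

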